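Slide the paint pots into their rack lane

ROBOT

A 7-joint arm with a two-finger parallel gripper is mounted at the origin on the work surface. World frame = base frame: x ahead of the robot, y to its left, z up, the work surface at z = 0. Lengths are in m, angles in rad, forces in N, time in s.
With the tool pointing down it reaches from about 0.425 to 0.925 m from the base axis. Payload 6.8 kg.
Tool frame: the origin (TCP) lies at the very end of the fingers, on their centre line; the grasp point (between the pads) lies r.grip_depth behind it (r.grip_depth is the distance from the TCP to the grasp point, in m); z points along the fingers, x is the direction in which the jaws open and shut, and the axes are right-handed (so a half turn about z gives the same grasp; the last joint's range is limited). The gripper opens to 85 mm and grips with 20 to 120 N. Pads are 22 mm wide; open, the fingers measure 114 mm over their backs; the gripper's body (76 mm by 85 mm) begins 54 mm behind the grasp point. The pads swing forward as they close: fully open they stand 13 mm farther back than shut.
Start: joints at [-1.223, 0.477, 0.022, 1.555, -0.011, 1.109, -0.083], TCP at [0.297, 0.606, 0.202] pointing down, gripper open.
Joint ranges: [-2.96, 2.96], [-0.34, 2.1], [-1.41, 1.46], [0.24, 2.44], [-1.37, 4.51], [0.17, 1.92], [-2.96, 2.96]. Speed limits (rad/s): [2.39, 2.39, 3.14, 3.14, 3.14, 3.14, 3.14].

INTERFACE

Orientations are given as a rotation vector (axis times angle).
In Python, from bench import readout, grab_frame, workorder, r gives the robot as it stands.
- The arm moves only by the shell command python3 -m handwheel 'ROWS' [FORCE]. ROWS is text: rows parted by semicolons, each of 7 numbers parted by spaces: the shift along the tool's x, y, z in mm, then the turn, a rotation vector about the tool's x, y, z in degrees, then the finger opening in mm, from 0 to 85.4. A call has 1 to 12 rows; each row is the pose to reach, as a shift and turn from the pose commanded when the call began, along the tool's axes at that moment; what a row does not reach only later rows make up. A row lasts 1/8 s, in which the tool goes at most 62.5 mm and 10.7 degrees, less where a joint would pass 70% of its speed; a pose out of reach is approached as far as the arm can. A call with a gripper value outside its range is refused whole. The fingers move at their own pace and stop on an object; FORCE is the grip in N (left out, the last holds). Time passes only in rows, so rows that repeat a pose let the fingers close. It gives the time, the measured TCP pose, the force and the opening at its end, in the units of the state.
- readout.get_obs(): the state, without advancing time (a new reading comes with each control period).
- grab_frame(name): name is "scene" or "top"; returns a dict with "pixels" (400x640x3 uint8, red, green, blue), "fx", "fy", "cx", "cy" (pixels), "rvec" (rotation vector, rad) and "tvec" (3), from world to camera coordinates, as OpenCV has them. Camera axes: x right, y down, z forward; pixel columns grow to the right and rows downward; lengths in m; the calibration is good to about 2 mm. A picture is of the moment at which its call begins. There is no depth.
- workorder.hand_in(): hands the job in, once; it reports no verdict.
The state is a dict: "clock": time; "joints": joint angles; "qvel": joint speeds; "tau": joint torques, N m; "tcp_pos": TCP position; "orientation": TCP orientation; "contact_force": force on the tool from outside, world axes, zero at the start; "moment": the same for the moment, N m; "grip_width": finger opening in m.
Only numpy, scipy, OpenCV 4.12 (cv2) and the standard library are available. Lean on these libraries where they do the work, as an engineer would, in place of code of your own. Each camera call takes 0.05 s, during which the arm holds its last target.

TASK

Put the three loose paint pots away in the empty lane of the low plywood rack: with the fingertips, slide them over the bench one after another through the lane's narrow mouth, until all three stand upright in the lane, wholly inside its mouth. Only push them, and gently: do not take a pot between the fingers, lift it or tip it. Leave the pots in the other lanes, the thinner bottle, the model and the brush where they are.

Things in the scene. Friction and masses are not known exactly. Their poses are not given: they have to be found in the camera images.
- rack: low plywood comb fixed to the bench: four parallel strips 14 mm high, 8 mm thick, 54 mm apart (centres) form three lanes with the bench as floor, shut at the far end by a board 30 mm high, open at the front towards the robot. Each strip's front end is a dowel 10 mm thick, 15 mm high. Origin: on the bench, middle of the front line of the dowels; x into the lanes, y to the left, z up
- lane_open: the empty lane, any of the rack's three. Its mouth between two dowels is 44 mm wide; the lane behind is 46 mm wide and 138 mm long, with a paper liner that lies flat and is not felt. Origin: on the bench in the middle of its mouth, level with the fronts of the dowels; x points down the lane (far board's face at x = 138 mm), y to the left when looking in, z up
- pot_1: loose paint pot: upright cylinder 40 mm in diameter and 42 mm high, grey-green glass with a dark screw cap, about 90 g; origin at the centre of its underside, z up (its yaw means nothing). It stands on the bench before the rack, roughly in front of its middle
- pot_2: loose paint pot: upright cylinder 40 mm in diameter and 42 mm high, grey-green glass with a dark screw cap, about 90 g; origin at the centre of its underside, z up (its yaw means nothing). It stands on the bench before the rack, off to the left side
- pot_3: loose paint pot: upright cylinder 40 mm in diameter and 42 mm high, grey-green glass with a dark screw cap, about 90 g; origin at the centre of its underside, z up (its yaw means nothing). It stands on the bench before the rack, off to the right side
- stock_b1: bystander, loose paint pot: upright cylinder 40 mm in diameter and 42 mm high, grey-green glass with a dark screw cap, about 90 g; origin at the centre of its underside, z up (its yaw means nothing). It stands at the far end of one of the other two lanes
- stock_b2: bystander, loose paint pot: upright cylinder 40 mm in diameter and 42 mm high, grey-green glass with a dark screw cap, about 90 g; origin at the centre of its underside, z up (its yaw means nothing). It stands second from the far end of one of the other two lanes, its near side about 56 mm inside the mouth
- stock_c1: bystander, loose paint pot: upright cylinder 40 mm in diameter and 42 mm high, grey-green glass with a dark screw cap, about 90 g; origin at the centre of its underside, z up (its yaw means nothing). It stands at the far end of one of the other two lanes
- stock_c2: bystander, loose paint pot: upright cylinder 40 mm in diameter and 42 mm high, grey-green glass with a dark screw cap, about 90 g; origin at the centre of its underside, z up (its yaw means nothing). It stands second from the far end of one of the other two lanes, its near side about 56 mm inside the mouth
- thinner: bystander: white thinner bottle, 44 mm in diameter, 98 mm high to its nozzle, standing on one side beyond the loose pots; origin at the centre of its underside
- model: bystander: olive scale model of a tracked vehicle, 112 mm long, 60 mm wide, 41 mm high, standing on the other side; origin under its middle, x to its front
- brush: bystander: wooden paint brush 170 mm long and 8 mm thick lying on the bench beyond the far end of the rack
Mind the look-alikes: they are no part of the job. Leave any orange or purple look-alike of the pot_1 alone. What is shaped like the pot_2 but pink is not meant.

How it is judged:
On the way, in this order (a step that is already met when the one before it is completed fails the run):
1. one pot is inside the lane, the other two still outside ((((x of pot_1 in the frame of lane_open above 0.017 m and y of pot_1 in the frame of lane_open between -0.012 and 0.012 m) and not (x of pot_2 in the frame of lane_open above 0.017 m and y of pot_2 in the frame of lane_open between -0.012 and 0.012 m) and not (x of pot_3 in the frame of lane_open above 0.017 m and y of pot_3 in the frame of lane_open between -0.012 and 0.012 m)) or (not (x of pot_1 in the frame of lane_open above 0.017 m and y of pot_1 in the frame of lane_open between -0.012 and 0.012 m) and (x of pot_2 in the frame of lane_open above 0.017 m and y of pot_2 in the frame of lane_open between -0.012 and 0.012 m) and not (x of pot_3 in the frame of lane_open above 0.017 m and y of pot_3 in the frame of lane_open between -0.012 and 0.012 m)) or (not (x of pot_1 in the frame of lane_open above 0.017 m and y of pot_1 in the frame of lane_open between -0.012 and 0.012 m) and not (x of pot_2 in the frame of lane_open above 0.017 m and y of pot_2 in the frame of lane_open between -0.012 and 0.012 m) and (x of pot_3 in the frame of lane_open above 0.017 m and y of pot_3 in the frame of lane_open between -0.012 and 0.012 m)))), for 0.2 s.
2. two pots are inside the lane, the third still outside ((((x of pot_1 in the frame of lane_open above 0.017 m and y of pot_1 in the frame of lane_open between -0.012 and 0.012 m) and (x of pot_2 in the frame of lane_open above 0.017 m and y of pot_2 in the frame of lane_open between -0.012 and 0.012 m) and not (x of pot_3 in the frame of lane_open above 0.017 m and y of pot_3 in the frame of lane_open between -0.012 and 0.012 m)) or ((x of pot_1 in the frame of lane_open above 0.017 m and y of pot_1 in the frame of lane_open between -0.012 and 0.012 m) and not (x of pot_2 in the frame of lane_open above 0.017 m and y of pot_2 in the frame of lane_open between -0.012 and 0.012 m) and (x of pot_3 in the frame of lane_open above 0.017 m and y of pot_3 in the frame of lane_open between -0.012 and 0.012 m)) or (not (x of pot_1 in the frame of lane_open above 0.017 m and y of pot_1 in the frame of lane_open between -0.012 and 0.012 m) and (x of pot_2 in the frame of lane_open above 0.017 m and y of pot_2 in the frame of lane_open between -0.012 and 0.012 m) and (x of pot_3 in the frame of lane_open above 0.017 m and y of pot_3 in the frame of lane_open between -0.012 and 0.012 m)))), for 0.2 s.
At the end, for the whole second after the job is handed in: All three loose pots stand upright (within 6 degrees) on the bench in the empty lane, each with its centre at least 17 mm beyond the mouth and within 12 mm of the lane's centre line, at rest (x of each of pot_1, pot_2, pot_3 in the frame of lane_open above 0.017 m and y of pot_1 in the frame of lane_open between -0.012 and 0.012 m and height (world z) of each of pot_1, pot_2, pot_3 below 0.004 m and angle between each of pot_1, pot_2, pot_3's own z axis and vertical below 0.1 rad and linear speed of each of pot_1, pot_2, pot_3 below 0.02 m/s and y of pot_2 in the frame of lane_open between -0.012 and 0.012 m and y of pot_3 in the frame of lane_open between -0.012 and 0.012 m); the robot touches nothing.
It fails at once if a loose pot is lifted more than 8 mm off the bench or tipped by more than 20 degrees (height (world z) of any of pot_1, pot_2, pot_3 above 0.008 m or angle between any of pot_1, pot_2, pot_3's own z axis and vertical above 0.35 rad).
It fails at once if a loose pot is taken between the fingers instead of pushed ((horizontal distance between the grasp point and pot_1 below 0.01 m and height (world z) of the grasp point below 0.048 m and contact force between the fingers and pot_1 above 0.3 N) or (horizontal distance between the grasp point and pot_2 below 0.01 m and height (world z) of the grasp point below 0.048 m and contact force between the fingers and pot_2 above 0.3 N) or (horizontal distance between the grasp point and pot_3 below 0.01 m and height (world z) of the grasp point below 0.048 m and contact force between the fingers and pot_3 above 0.3 N)).
It fails at once if a loose pot is pushed or squeezed with more than 20 N (contact force between the fingers and pot_1 above 20 N or contact force between the fingers and pot_2 above 20 N or contact force between the fingers and pot_3 above 20 N).
It fails at once if a pot in another lane is moved by more than 10 mm (distance of any of stock_b1, stock_b2, stock_c1, stock_c2 from where it was at the start of the episode above 0.01 m).
It fails at once if the thinner bottle, the model or the brush is moved by more than 15 mm (distance of any of thinner, model, brush from where it was at the start of the episode above 0.015 m).
It also fails if it takes over 72 s, if anything falls off the work surface, if the arm or the gripper's body presses on something with over 40 N, if the wrist force passes 120 N, or if a joint passes its speed limit or range.

## Working session

There is one attempt and no reset: what is moved stays moved. The work goes in short steps, Python scripts to look and compute and a shell command to move; the robot and the scene stay as the last step left them, time stands still between calls to the robot, and variables do not carry over. Pictures are saved under pics/ and viewed, and the job is handed in when it is done.

```bash
ls; mkdir -p pics; python3 - <<'E'
from bench import readout, grab_frame, workorder, r
import cv2
print(readout.get_obs(), r.grip_depth)
for n in("scene","top"):
    f=grab_frame(n); cv2.imwrite(f"pics/{n}0.png",cv2.cvtColor(f["pixels"],cv2.COLOR_RGB2BGR))
    print({k:f[k] for k in f if k!="pixels"})
E
```

```text
pics
{'clock': 0.0, 'joints': array([-1.22311053,  0.47779009,  0.02233455,  1.55647399, -0.01150336,
        1.10930547, -0.08311356]), 'qvel': array([-1.30008243e-03,  5.16873123e-04,  4.23998027e-05, -5.49320963e-05,
       -8.21174693e-04, -1.23474917e-03,  2.26887233e-04]), 'tau': array([ 8.69385949e-04, -5.96459770e+01,  1.60821039e+00, -2.81194675e+01,
        1.24683927e-02,  9.39139776e-03, -9.91118782e-06]), 'tcp_pos': array([0.29683714, 0.60549316, 0.20122287]), 'orientation': array([ 2.66495231e+00,  1.66156368e+00, -2.34735568e-03]), 'contact_force': array([ 0.0831129 , -0.36416527, -0.95790109]), 'moment': array([ 0.00174405, -0.00387253,  0.04057111]), 'grip_width': 0.08551001714925512} 0.0187
{'fx': 379.07225206323835, 'fy': 379.07225206323835, 'cx': 321.9467942612285, 'cy': 197.05293296011695, 'rvec': array([ 1.69621929,  2.09245015, -0.65257543]), 'tvec': array([ 0.10597232, -0.46574759,  1.33009728])}
{'fx': 420.01437940653256, 'fy': 420.01437940653256, 'cx': 323.38277045039797, 'cy': 199.50864368796314, 'rvec': array([ 2.11793243, -2.16541401,  0.18487176]), 'tvec': array([0.04588561, 0.60622548, 1.15153846])}
```

View pics/scene0.png

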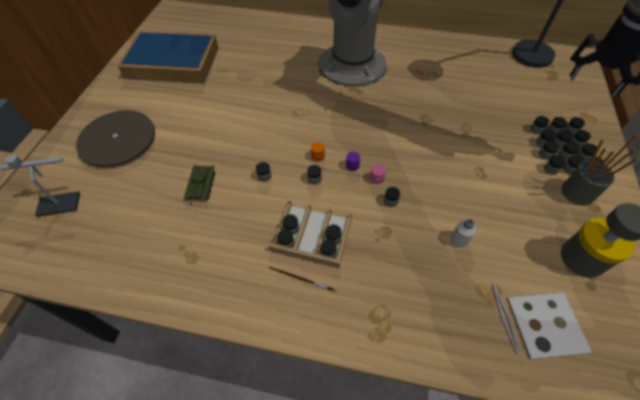

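View pics/top0.png

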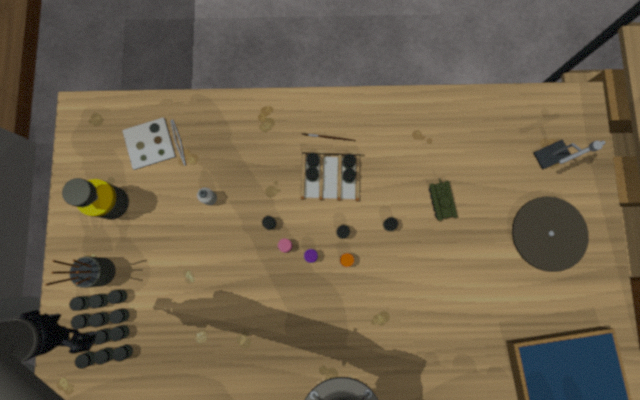

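The top view shows the rack around (331,177) with its middle lane empty. The loose dark pots are at (269,223), (343,232) and (390,224). The orange, purple and pink look-alikes stand nearer the robot. I'll enlarge it.

```bash
cat > h.py <<'E'
import numpy as np, cv2
from bench import readout, grab_frame
def inter(f,u,v,z):
    R=cv2.Rodrigues(np.array(f["rvec"]))[0];t=np.array(f["tvec"])
    d=R.T@np.array([(u-f["cx"])/f["fx"],(v-f["cy"])/f["fy"],1]);c=-R.T@t
    return c+d*(z-c[2])/d[2]
def proj(f,p):
    K=np.array([[f["fx"],0,f["cx"]],[0,f["fy"],f["cy"]],[0,0,1]])
    return cv2.projectPoints(np.array(p,float).reshape(-1,1,3),np.array(f["rvec"]),np.array(f["tvec"]),K,None)[0].reshape(-1,2)
def crop(f,u0,v0,u1,v1,s,name):
    im=cv2.cvtColor(f["pixels"],cv2.COLOR_RGB2BGR)[v0:v1,u0:u1]
    im=cv2.resize(im,None,fx=s,fy=s,interpolation=cv2.INTER_CUBIC)
    st=20
    for u in range((u0//st+1)*st,u1,st): cv2.putText(im,str(u),((u-u0)*s,10),0,.4,(0,0,255)); cv2.line(im,((u-u0)*s,12),((u-u0)*s,20),(0,0,255))
    for v in range((v0//st+1)*st,v1,st): cv2.putText(im,str(v),(0,(v-v0)*s),0,.4,(0,0,255))
    cv2.imwrite("pics/"+name,im)
E
python3 - <<'E'
from h import *
f=grab_frame("top"); crop(f,255,125,405,275,4,"t1.png")
g=grab_frame("scene"); crop(g,235,130,415,280,4,"s1.png")
E
```

```text
(no output)
```

View pics/t1.png

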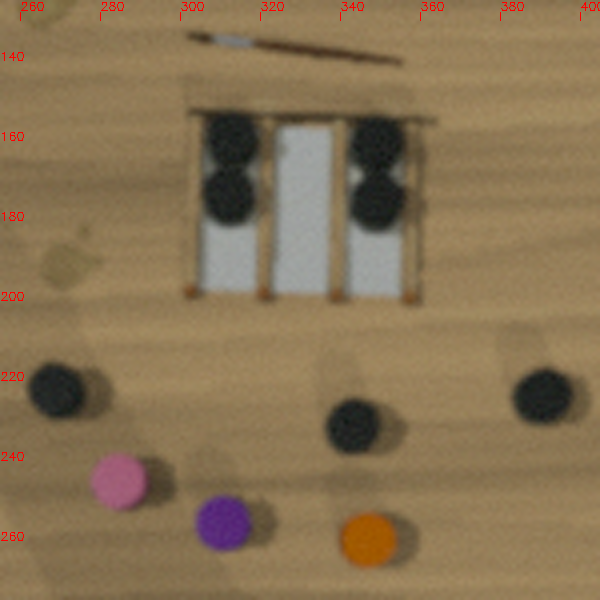

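View pics/s1.png

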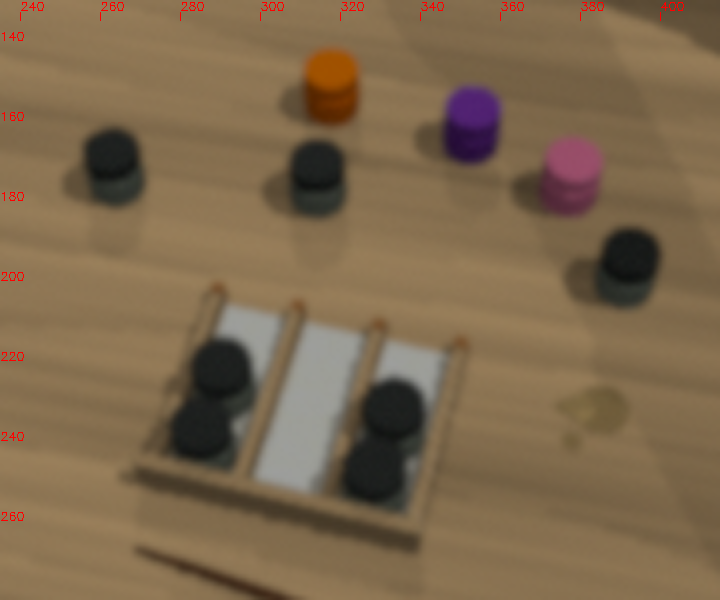

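```bash
python3 - <<'E'
from h import *
f=grab_frame("top");g=grab_frame("scene")
T=lambda a,b,z: inter(f,255+a/4,125+b/4,z)
S=lambda a,b,z: inter(g,235+a/4,130+b/4,z)
for n,a,s,z in [("d1",(192,292),(217,288),.015),("d2",(265,294),(297,305),.015),("d3",(336,296),(378,324),.015),("d4",(410,298),(460,342),.015),
 ("left",(57,391),(630,254),.042),("mid",(354,426),(317,165),.042),("right",(543,397),(112,153),.042),("pink",(119,480),(574,159),.042),("purple",(224,523),(473,108),.042),("orange",(368,540),(331,70),.042)]:
    print(n,T(*a,z)[:2].round(4),S(*s,z)[:2].round(4))
# far board inner corners
print(T(192,110,.03),T(436,121,.03), T(275,125,0),T(332,125,0))
E
```

```text
d1 [0.6184 0.0918] [ 0.6164 -0.0638]
d2 [0.6158 0.0382] [ 0.6186 -0.0099]
d3 [ 0.6132 -0.014 ] [0.6221 0.0441]
d4 [ 0.6105 -0.0684] [0.6246 0.0977]
left [0.5445 0.1879] [0.5542 0.1939]
mid [ 0.5149 -0.0227] [ 0.5247 -0.0172]
right [ 0.5326 -0.1581] [ 0.5427 -0.1538]
pink [0.4805 0.1444] [0.4847 0.1493]
purple [0.4487 0.0708] [0.4546 0.0762]
orange [ 0.4346 -0.0301] [ 0.4406 -0.0261]
[0.75229317 0.08924029 0.03      ] [ 0.74021068 -0.09093467  0.03      ] [0.74772747 0.02768594 0.        ] [ 0.74684119 -0.01546136  0.        ]
```

```bash
cat >> h.py <<'E'
from scipy.spatial.transform import Rotation as Ro
M=np.array([.6125,.0145]); TH=np.radians(-2.8)   # mouth, lane dir
def lane(p):
    c,s=np.cos(TH),np.sin(TH); d=np.array(p[:2])-M
    return np.array([c*d[0]+s*d[1],-s*d[0]+c*d[1]])*1000
def world(s,t):
    c,sn=np.cos(TH),np.sin(TH); return M+np.array([c*s-sn*t,sn*s+c*t])/1000
def go(x,y,z,yaw):
    "tool-frame shift (mm) + turn to TCP x,y,z, tool y axis at world angle yaw(deg)"
    o=readout.get_obs(); R=Ro.from_rotvec(o["orientation"])
    a=np.radians(yaw); ty=np.array([np.cos(a),np.sin(a),0]); tz=np.array([0,0,-1.]); tx=np.cross(ty,tz)
    W=Ro.from_matrix(np.c_[tx,ty,tz])
    print("shift",(R.inv().apply(np.array([x,y,z])-o["tcp_pos"])*1000).round(1),"turn",np.degrees((R.inv()*W).as_rotvec()).round(2))
def st():
    o=readout.get_obs(); m=Ro.from_rotvec(o["orientation"]).as_matrix()
    print("t",round(o["clock"],2),"tcp",o["tcp_pos"].round(4),"lane",lane(o["tcp_pos"]).round(1),"yaw",np.degrees(np.arctan2(m[1,1],m[0,1])).round(1),"F",o["contact_force"].round(1),"w",round(o["grip_width"]*1000,1))
E
python3 - <<'E'
from h import *
st(); go(.50,.11,.11,-2.8)
f=grab_frame("top"); print(inter(f,206,195,.06))
E
```

```text
t 0.3 tcp [0.297  0.6059 0.2019] lane [-344.   575.3] yaw -26.1 F [ 0.8 -0.5 -0.6] w 85.5
shift [-355.9  400.5   92.1] turn [-1.000e-02  3.000e-02 -2.331e+01]
[0.62535146 0.36438486 0.06      ]
```

```bash
python3 -m handwheel '-30 33 0 0 0 0 22; -68 76 0 0 0 -3 22; -106 120 0 0 0 -6 22; -144 162 10 0 0 -9 22; -180 202 20 0 0 -12 22; -216 242 30 0 0 -15 22; -252 283 40 0 0 -18 22; -288 324 55 0 0 -21 22; -322 363 75 0 0 -23.3 22; -356 400 92 0 0 -23.3 22; -356 400 92 0 0 -23.3 22; -356 400 92 0 0 -23.3 22' 20
python3 - <<'E'
from h import *
st()
f=grab_frame("top");g=grab_frame("scene")
o=readout.get_obs()
print(proj(f,o["tcp_pos"]),proj(g,o["tcp_pos"]))
crop(f,225,175,375,275,5,"t2.png"); crop(g,285,80,435,200,5,"s2.png")
E
```

```text
clock: 1.85
tcp_pos: [0.4996, 0.111, 0.1104]
orientation: [-2.275, -2.166, -0.001]
contact_force: [-0.2, 0.3, 0.3]
grip_width: 0.0217
t 1.85 tcp [0.4996 0.111  0.1104] lane [-117.5   90.8] yaw -2.8 F [-0.2  0.3  0.3] w 21.7
[[294.6779414  236.14958728]] [[366.18565447 154.81913351]]
```

View pics/t2.png

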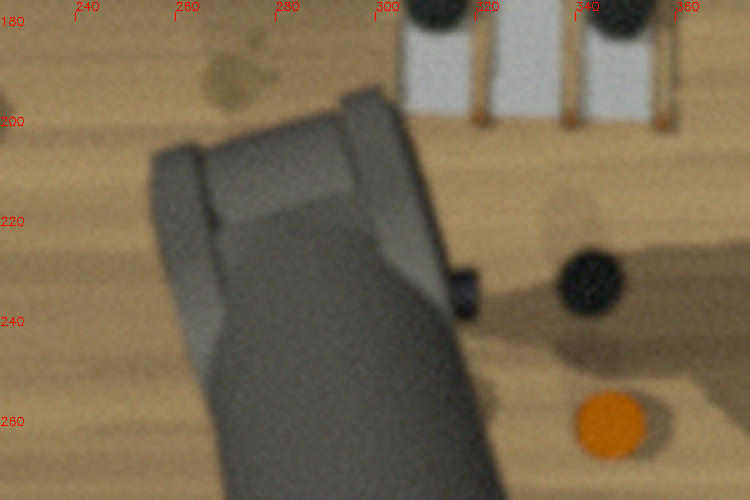

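View pics/s2.png

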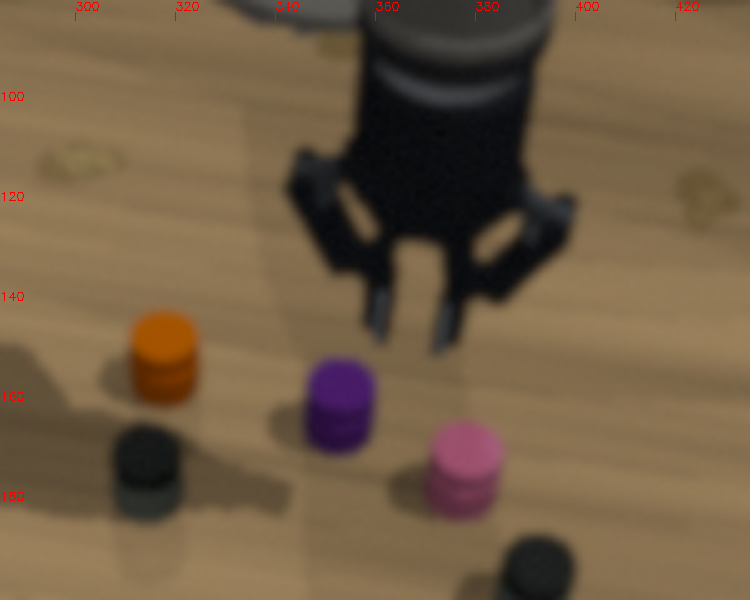

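The scene view shows the fingertips about 9.8 px apart at (360.6,148) and (372.4,150). Sideways they agree with the projected TCP, but they sit a few px high because of the swing. The knuckles are well above pot height. Next I work out the approach to the middle pot.

```bash
python3 - <<'E'
from h import *
g=grab_frame("scene");p=np.array([.4996,.111,.1104])
print(proj(g,[p,p+[0,0,.01],p-[.011,0,0],p+[.011,0,0]]))
st(); go(.4905,-.0405,.08,35);go(.4905,-.0405,.008,35)
E
```

```text
[[365.74482525 154.82458376]
 [366.10692118 152.18067614]
 [366.37646825 151.56958659]
 [365.10506234 158.12142459]]
t 2.0 tcp [0.4995 0.1121 0.1106] lane [-117.6   92. ] yaw -2.7 F [ 0.4 -0.4 -0.1] w 22.3
shift [-152.9   -1.9   30.5] turn [  0.05  -0.04 -37.67]
shift [-153.    -2.   102.5] turn [  0.05  -0.04 -37.67]
```

```bash
python3 -m handwheel '-38 0 0 0 0 -9 22; -76 -1 0 0 0 -19 22; -114 -2 0 0 0 -28 22; -153 -2 20 0 0 -37.7 22; -153 -2 50 0 0 -37.7 22; -153 -2 80 0 0 -37.7 22; -153 -2 90 0 0 -37.7 22; -153 -2 90 0 0 -37.7 22'
python3 - <<'E'
from h import *
st()
f=grab_frame("top");g=grab_frame("scene")
o=readout.get_obs()
print(proj(f,o["tcp_pos"]),proj(g,o["tcp_pos"]))
crop(f,265,175,395,275,6,"t3.png"); crop(g,255,80,375,180,6,"s3.png")
E
```

```text
clock: 3.0
tcp_pos: [0.4901, -0.0415, 0.0202]
orientation: [-1.451, -2.786, 0.0]
contact_force: [0.9, 0.5, 0.5]
grip_width: 0.0219
t 3.0 tcp [ 0.4901 -0.0415  0.0202] lane [-119.6  -62. ] yaw 35.0 F [0.9 0.5 0.5] w 21.9
[[349.99773606 240.29769541]] [[308.38618043 165.10300314]]
```

View pics/t3.png

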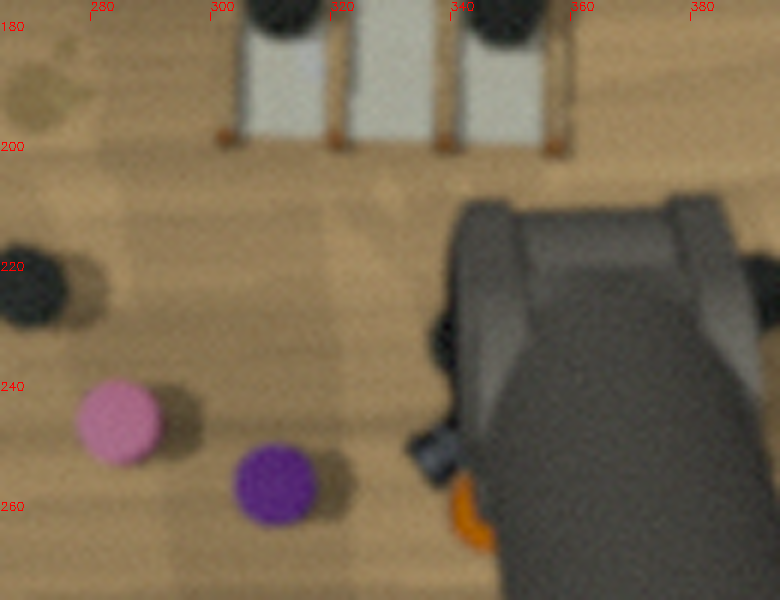

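View pics/s3.png

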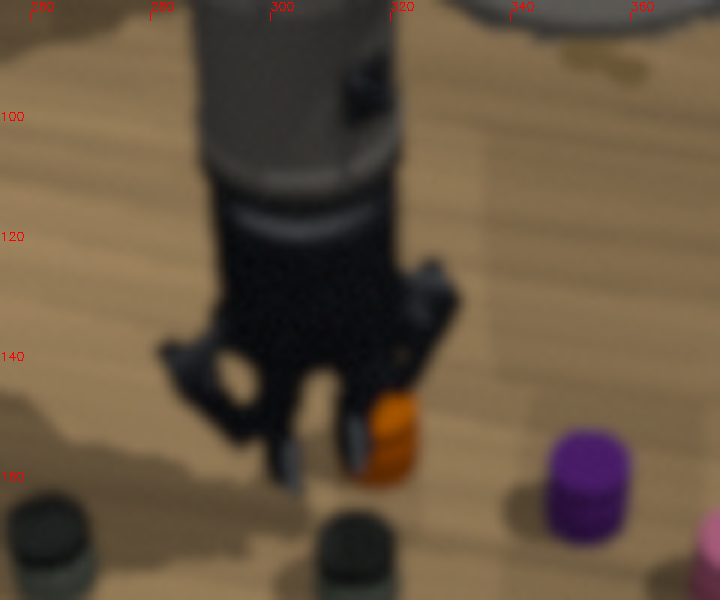

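```bash
python3 -m handwheel '0 0 8 0 0 0 22; 0 0 14 0 0 0 22; 0 3 14 0 0 0 22; 0 7 14 0 0 0 22; 0 11 14 0 0 0 22; 0 16 14 0 0 0 22; 0 22 14 0 0 0 22; 0 28 14 0 0 0 22; 0 34 14 0 0 0 22; 0 40 14 0 0 0 22; 0 46 14 0 0 0 22; 0 46 14 0 0 0 22'
python3 - <<'E'
from h import *
st()
f=grab_frame("top");g=grab_frame("scene")
o=readout.get_obs()
print(proj(f,o["tcp_pos"]),proj(g,o["tcp_pos"]))
crop(f,265,145,395,245,6,"t4.png"); crop(g,255,130,375,230,6,"s4.png")
E
```

```text
clock: 4.6
tcp_pos: [0.5285, -0.0155, 0.0062]
orientation: [1.452, 2.785, 0.001]
contact_force: [0.1, 0.5, 0.6]
grip_width: 0.022
t 4.6 tcp [ 0.5285 -0.0155  0.0062] lane [-82.5 -34.1] yaw 34.9 F [0.1 0.5 0.6] w 22.0
[[340.37010936 228.18377047]] [[314.73544835 180.38647282]]
```

View pics/t4.png

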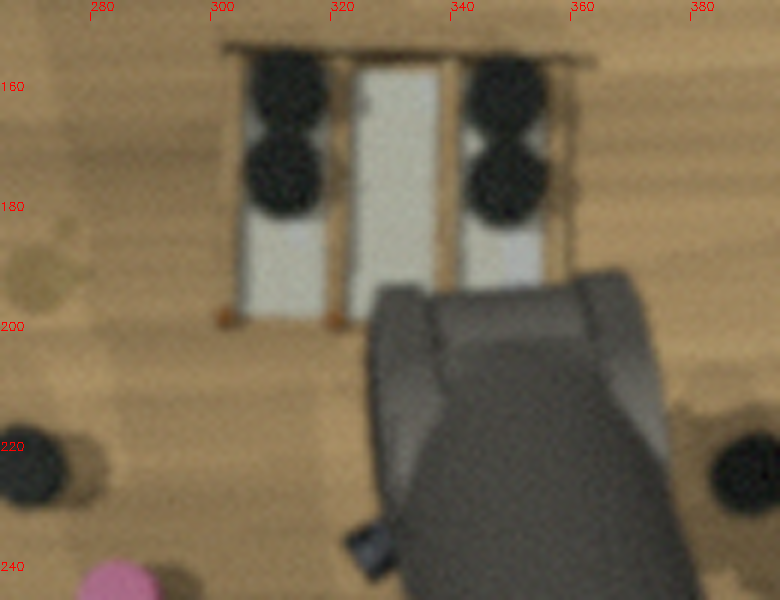

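View pics/s4.png

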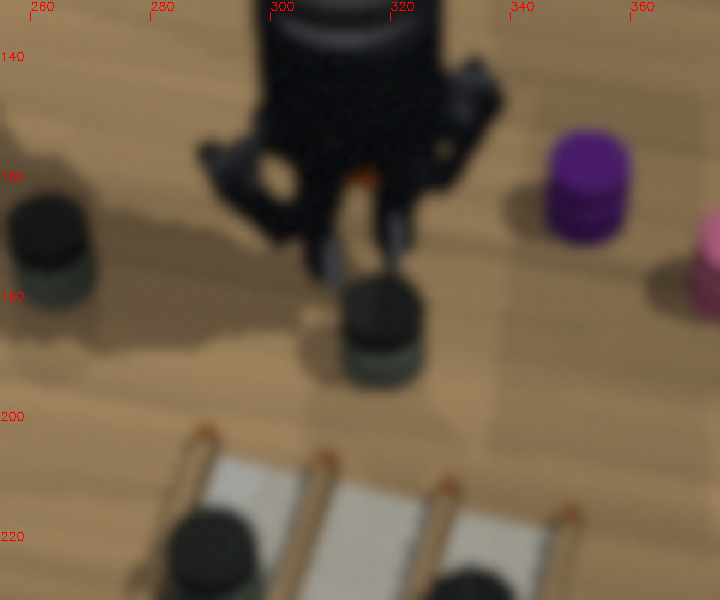

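```bash
python3 - <<'E'
from h import *
g=grab_frame("scene")
p=inter(g,318.7,182,.042); print(p,lane(p)); t=np.array([.5285,-.0155]); d=p[:2]-t; a=np.radians(35)
print(d@[np.cos(a),np.sin(a)], d@[-np.sin(a),np.cos(a)])
E
```

```text
[0.55702743 0.00199425 0.042     ] [-54.79543681 -15.20063946]
0.033402596618099994 -0.002032211058855123
```

```bash
sed -i 's/M=np.array(\[.6125,.0145\])/M=np.array([.6095,.0142])/' h.py
python3 -m handwheel '0 5 0 0 0 0 22; 0 11 0 0 0 0 22; 0 17 0 0 0 0 22; 0 23 0 0 0 0 22; 0 28 0 0 0 0 22; 0 28 0 0 0 0 22; 0 0 0 0 0 0 22;  0 -25 0 0 0 0 22; 0 -25 0 0 0 0 22'
python3 - <<'E'
from h import *
st()
g=grab_frame("scene")
o=readout.get_obs()
w=world(-80,0);go(*w,.017,-2.8)
crop(g,255,130,375,230,6,"s5.png")
E
```

```text
clock: 5.88
tcp_pos: [0.5056, -0.0317, 0.0061]
orientation: [-1.456, -2.783, 0.002]
contact_force: [1.0, -0.2, -0.7]
grip_width: 0.0218
t 5.88 tcp [ 0.5056 -0.0317  0.0061] lane [-101.5  -50.9] yaw 34.8 F [ 1.  -0.2 -0.7] w 21.8
shift [ 27.2  46.2 -10.7] turn [2.000e-02 0.000e+00 3.762e+01]
```

View pics/s5.png

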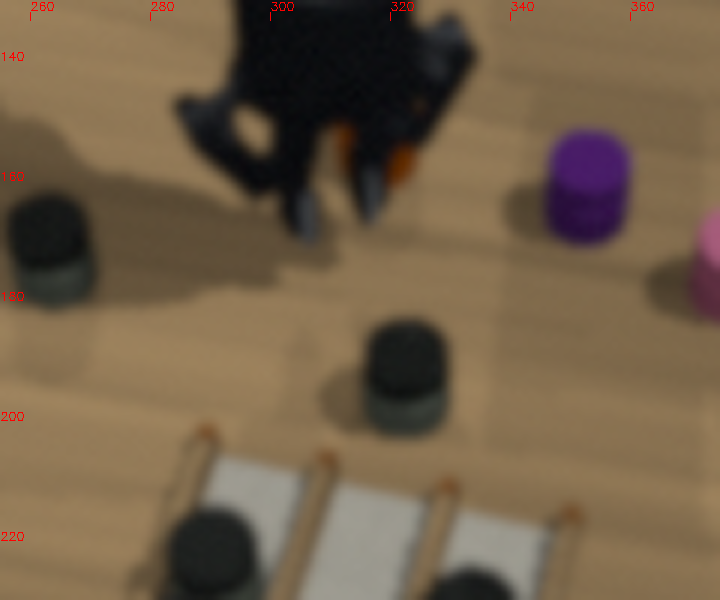

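```bash

python3 -m handwheel '9 8 -11 0 0 9.5 22; 18 16 -11 0 0 19 22; 27 25 -11 0 0 28 22; 36.4 34.3 -10.7 0 0 37.6 22; 36.4 34.3 -10.7 0 0 37.6 22; 36.4 34.3 -10.7 0 0 37.6 22'
python3 - <<'E'
from h import *
st();w=world(-60,0);go(*w,.017,-2.8)
E
```

```text
clock: 6.68
tcp_pos: [0.515, 0.0192, 0.0169]
orientation: [2.269, 2.172, 0.0]
contact_force: [-1.0, -0.2, -0.4]
grip_width: 0.0219
t 6.67 tcp [0.515  0.0192 0.0169] lane [-94.6   0.3] yaw -2.5 F [-1.  -0.2 -0.4] w 21.9
shift [-0.5 34.6 -0.1] turn [0.02 0.01 0.3 ]
```

```bash

python3 -m handwheel '0 10 0 0 0 0 22; 0 20 0 0 0 0 22; 0 25 0 0 0 0 22; 0 30 0 0 0 0 22; 0 36 0 0 0 0 22; 0 42 0 0 0 0 22; 0 48 0 0 0 0 22; 0 54 0 0 0 0 22; 0 60 0 0 0 0 22; 0 65 0 0 0 0 22; 0 65 0 0 0 0 22'
python3 - <<'E'
from h import *
st()
g=grab_frame("scene")
crop(g,255,130,375,230,6,"s6.png")
E
```

```text
clock: 8.05
tcp_pos: [0.5799, 0.016, 0.0169]
orientation: [2.273, 2.168, 0.0]
contact_force: [-1.2, 0.2, 0.7]
grip_width: 0.0219
t 8.05 tcp [0.5799 0.016  0.0169] lane [-29.6   0.4] yaw -2.7 F [-1.2  0.2  0.7] w 21.9
```

View pics/s6.png

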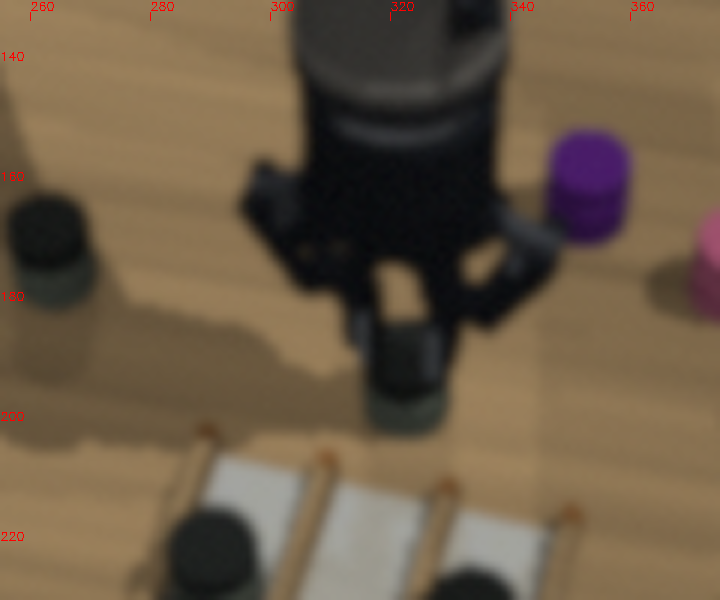

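```bash

python3 -m handwheel '0 0 -15 0 0 0 22; 0 0 -35 0 0 0 22; 0 -20 -40 0 0 0 22; 0 -60 -40 0 0 0 22;  0 -60 -40 0 0 0 22'
python3 - <<'E'
from h import *
st()
g=grab_frame("scene");f=grab_frame("top")
o=readout.get_obs()
print(proj(f,o["tcp_pos"]),proj(g,o["tcp_pos"]), o["joints"])
crop(g,255,110,375,210,6,"s7.png");crop(f,265,145,395,245,6,"t7.png")
E
```

```text
clock: 8.72
tcp_pos: [0.5165, 0.0189, 0.0575]
orientation: [-2.272, -2.167, 0.002]
contact_force: [0.4, 0.3, 0.7]
grip_width: 0.0222
t 8.72 tcp [0.5165 0.0189 0.0575] lane [-93.1   0.2] yaw -2.7 F [0.4 0.3 0.7] w 22.2
[[328.87372642 229.45383192]] [[327.99685482 168.40316356]] [-0.35672218  0.42698546  0.24810133  2.05938884 -0.1645948   0.67166173
  1.52256843]
```

View pics/s7.png

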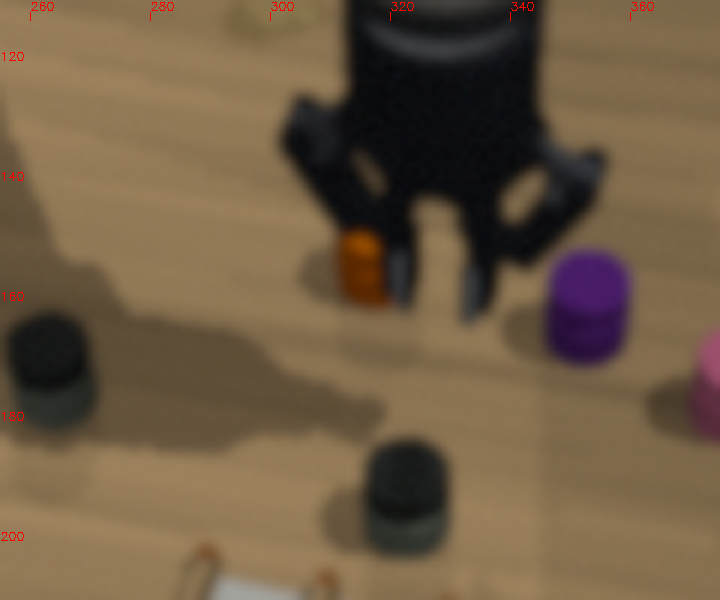

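View pics/t7.png

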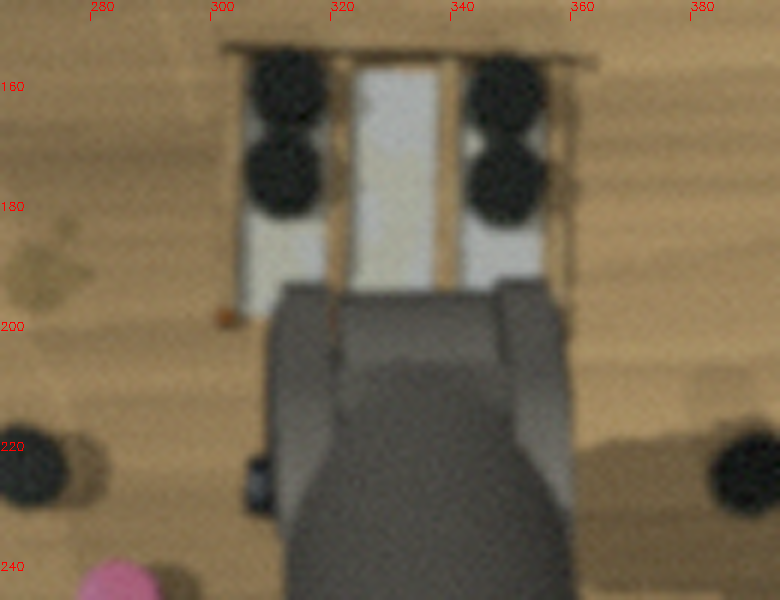

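The fingers passed over the pot: it hasn't moved, and the tips look about 25 mm higher than the reported TCP. I'll find the true tip height by lowering gently onto clear bench.

```bash

python3 -m handwheel '0 0 20 0 0 0 22; 0 0 40 0 0 0 22; 0 0 50 0 0 0 22; 0 0 52 0 0 0 22; 0 0 54 0 0 0 22; 0 0 54 0 0 0 22'
python3 - <<'E'
from h import *
st()
g=grab_frame("scene")
crop(g,275,130,375,210,8,"s8.png")
print(proj(g,readout.get_obs()["tcp_pos"]))
E
```

```text
clock: 9.57
tcp_pos: [0.52, 0.0189, 0.0033]
orientation: [2.273, 2.168, 0.001]
contact_force: [0.5, 0.1, 0.2]
grip_width: 0.0222
t 9.57 tcp [0.52   0.0189 0.0033] lane [-89.6   0.3] yaw -2.7 F [0.5 0.1 0.2] w 22.2
[[327.8092665  180.82889769]]
```

View pics/s8.png

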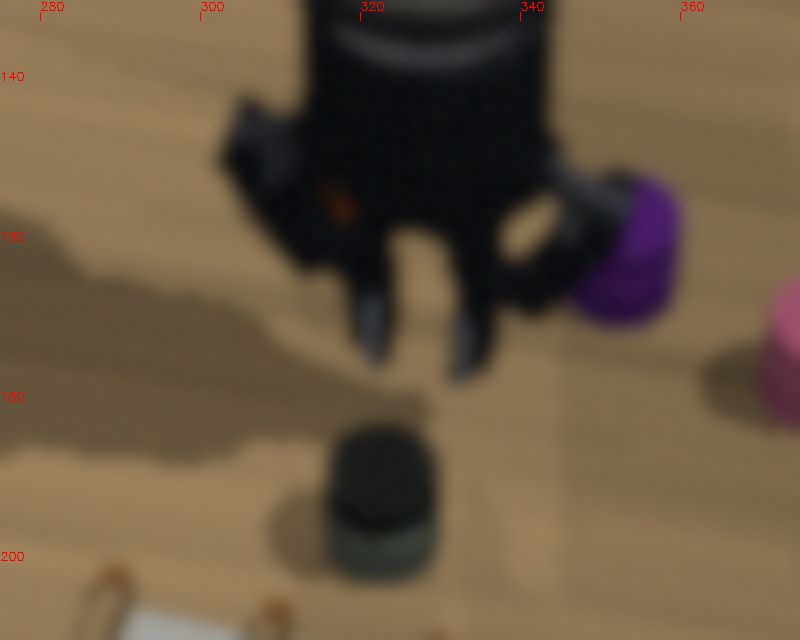

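```bash

python3 -m handwheel '0 0 2 0 0 0 22; 0 0 4 0 0 0 22; 0 0 6 0 0 0 22; 0 0 6 0 0 0 22'
python3 -m handwheel '0 0 2 0 0 0 22; 0 0 4 0 0 0 22; 0 0 4 0 0 0 22'
```

```text
clock: 10.12
tcp_pos: [0.5194, 0.0189, -0.0033]
orientation: [-2.273, -2.168, 0.0]
contact_force: [0.1, -0.2, 0.2]
grip_width: 0.0219
clock: 10.5
tcp_pos: [0.5194, 0.0189, -0.0073]
orientation: [-2.273, -2.168, 0.0]
contact_force: [-0.4, 0.2, 0.2]
grip_width: 0.0219
```

```bash

python3 -m handwheel '0 0 1.5 0 0 0 22; 0 0 3 0 0 0 22; 0 0 3 0 0 0 22'
python3 -m handwheel '0 0 1 0 0 0 22; 0 0 2 0 0 0 22; 0 0 2 0 0 0 22'
python3 - <<'E'
from h import *
st()
g=grab_frame("scene")
crop(g,275,130,375,210,8,"s9.png")
E
```

```text
clock: 10.88
tcp_pos: [0.5195, 0.0189, -0.0102]
orientation: [-2.273, -2.168, 0.0]
contact_force: [0.5, -0.1, -0.1]
grip_width: 0.022
clock: 11.25
tcp_pos: [0.5195, 0.0189, -0.0122]
orientation: [-2.273, -2.168, 0.0]
contact_force: [0.1, 0.1, -0.5]
grip_width: 0.0218
t 11.25 tcp [ 0.5195  0.0189 -0.0122] lane [-90.1   0.3] yaw -2.7 F [ 0.1  0.1 -0.5] w 21.8
```

View pics/s9.png

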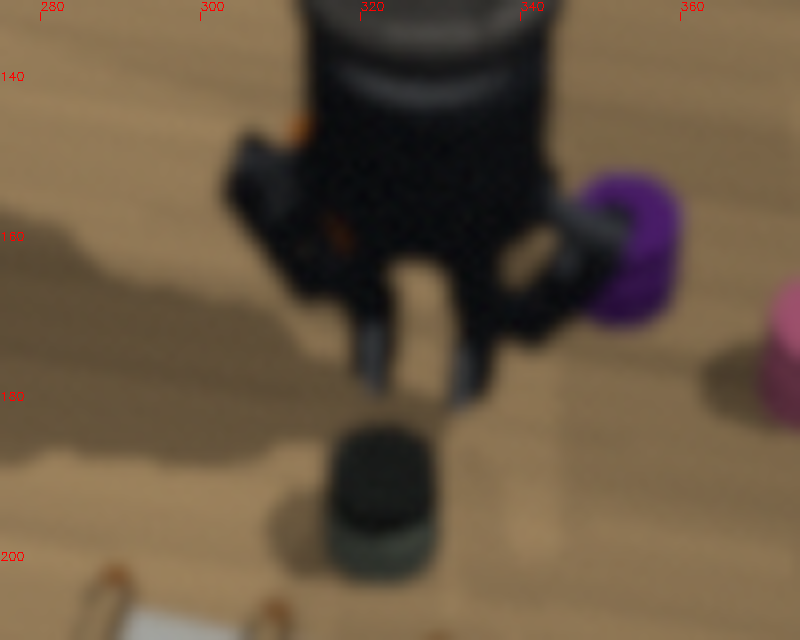

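```bash

python3 -m handwheel '0 0 1.5 0 0 0 22; 0 0 3 0 0 0 22; 0 0 3 0 0 0 22'
python3 -m handwheel '0 0 1.5 0 0 0 22; 0 0 3 0 0 0 22; 0 0 3 0 0 0 22'
```

```text
clock: 11.68
tcp_pos: [0.5194, 0.0189, -0.0153]
orientation: [-2.273, -2.168, 0.0]
contact_force: [-0.2, -0.2, 0.3]
grip_width: 0.0219
clock: 12.05
tcp_pos: [0.5195, 0.0189, -0.0182]
orientation: [-2.273, -2.168, 0.0]
contact_force: [0.4, 0.0, 0.2]
grip_width: 0.0222
```

```bash

python3 -m handwheel '0 0 1.5 0 0 0 22; 0 0 3 0 0 0 22; 0 0 3 0 0 0 22'
python3 - <<'E'
from h import *
st()
g=grab_frame("scene")
crop(g,275,130,375,210,8,"s10.png")
E
```

```text
clock: 12.42
tcp_pos: [0.5195, 0.0189, -0.0212]
orientation: [-2.273, -2.168, 0.0]
contact_force: [0.0, 0.9, 0.2]
grip_width: 0.022
t 12.43 tcp [ 0.5195  0.0189 -0.0212] lane [-90.1   0.3] yaw -2.7 F [0.  0.9 0.2] w 22.0
```

View pics/s10.png

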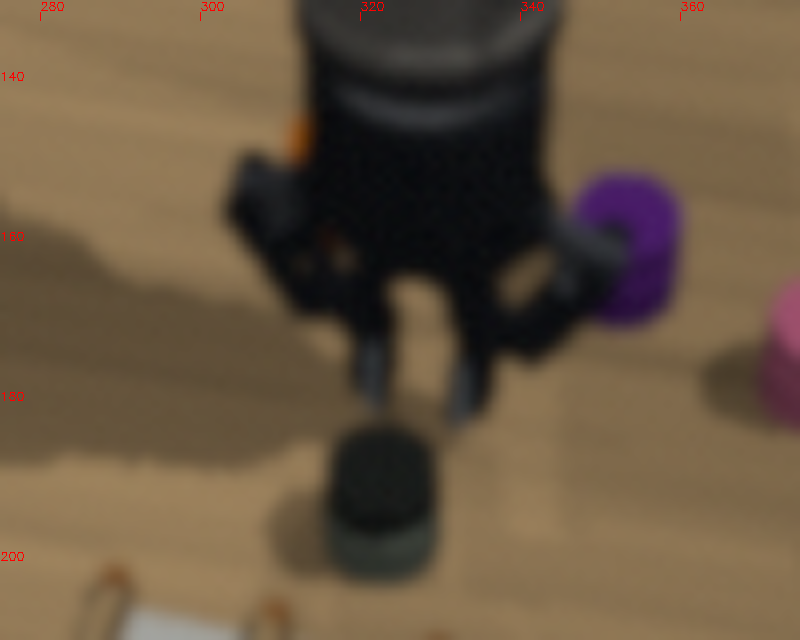

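```bash

python3 -m handwheel '0 0 1 0 0 0 22; 0 0 2 0 0 0 22; 0 0 2 0 0 0 22'
python3 -m handwheel '0 0 1 0 0 0 22; 0 0 2 0 0 0 22; 0 0 2 0 0 0 22'
python3 -m handwheel '0 0 1 0 0 0 22; 0 0 2 0 0 0 22; 0 0 2 0 0 0 22'
```

```text
clock: 12.85
tcp_pos: [0.5195, 0.0189, -0.0232]
orientation: [-2.273, -2.168, 0.0]
contact_force: [0.0, -1.2, -0.9]
grip_width: 0.0217
clock: 13.22
tcp_pos: [0.5195, 0.0189, -0.0252]
orientation: [-2.273, -2.168, 0.0]
contact_force: [0.4, 0.1, 0.4]
grip_width: 0.022
clock: 13.6
tcp_pos: [0.5195, 0.0189, -0.0272]
orientation: [-2.273, -2.168, 0.0]
contact_force: [0.3, -0.2, -0.5]
grip_width: 0.0219
```

```bash

python3 -m handwheel '0 0 1 0 0 0 22; 0 0 2 0 0 0 22; 0 0 2 0 0 0 22'
python3 -m handwheel '0 0 1 0 0 0 22; 0 0 2 0 0 0 22; 0 0 2 0 0 0 22'
python3 - <<'E'
from h import *
st()
g=grab_frame("scene")
crop(g,275,130,375,210,8,"s11.png")
E
```

```text
clock: 13.98
tcp_pos: [0.5196, 0.0189, -0.0289]
orientation: [-2.273, -2.168, -0.0]
contact_force: [-0.4, 0.4, 4.6]
grip_width: 0.0224
clock: 14.35
tcp_pos: [0.5197, 0.0189, -0.0291]
orientation: [-2.274, -2.167, -0.001]
contact_force: [-8.2, -0.0, 30.2]
grip_width: 0.0222
t 14.35 tcp [ 0.5197  0.0189 -0.0291] lane [-89.9   0.4] yaw -2.7 F [-8.2 -0.  30.2] w 22.2
```

View pics/s11.png

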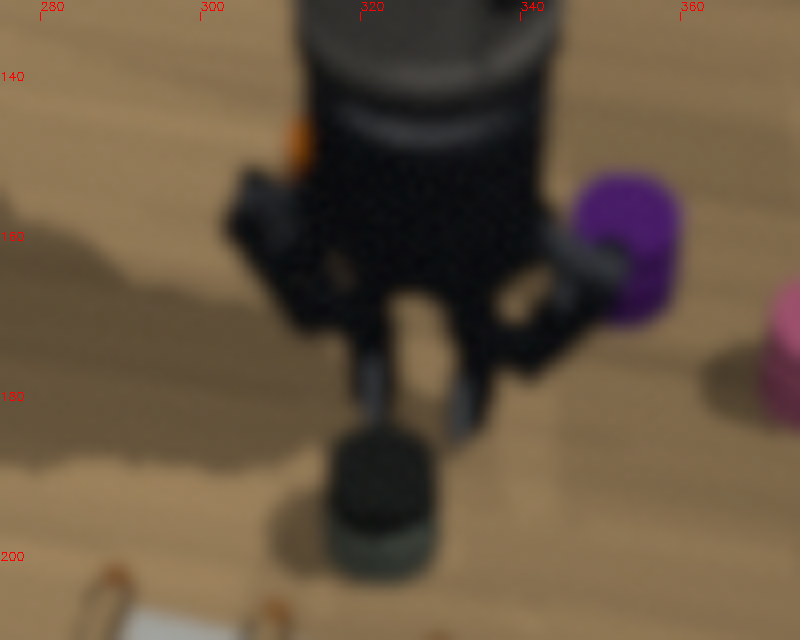

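```bash

python3 -m handwheel '0 0 -5 0 0 0 22; 0 0 -9 0 0 0 22; 0 0 -9 0 0 0 22'
python3 - <<'E'
from h import *
st()
g=grab_frame("scene")
print(inter(g,327.3,183.6,0),inter(g,322,182.3,0),inter(g,332.8,185,0), "pot",inter(g,275+382/8,130+478/8,.042),inter(g,275+383/8,130+545/8,.0))
E
```

```text
clock: 14.78
tcp_pos: [0.5198, 0.019, -0.022]
orientation: [2.273, 2.168, 0.0]
contact_force: [0.7, -0.1, 0.2]
grip_width: 0.022
t 14.78 tcp [ 0.5198  0.019  -0.022 ] lane [-89.8   0.4] yaw -2.7 F [ 0.7 -0.1  0.2] w 22.0
[0.52709897 0.01900867 0.        ] [0.52573522 0.00389223 0.        ] [0.52867599 0.03464904 0.        ] pot [0.57913192 0.01747005 0.042     ] [0.57660003 0.01711735 0.        ]
```

```bash
sed -i 's/M=np.array(\[.6095,.0142\])/M=np.array([.613,.0168])/' h.py
python3 -m handwheel '2 0 -11 0 0 0 22; 2 10 -11 0 0 0 22; 2 18 -11 0 0 0 22; 2 24 -11 0 0 0 22; 2 30 -11 0 0 0 22; 2 36 -11 0 0 0 22; 2 42 -11 0 0 0 22; 2 48 -11 0 0 0 22; 2 54 -11 0 0 0 22; 2 60 -11 0 0 0 22; 2 66 -11 0 0 0 22; 2 66 -11 0 0 0 22'
python3 - <<'E'
from h import *
st()
g=grab_frame("scene")
crop(g,275,150,375,230,8,"s12.png")
E
```

```text
clock: 16.32
tcp_pos: [0.5863, 0.0177, -0.011]
orientation: [2.273, 2.168, 0.001]
contact_force: [-0.6, 0.1, -0.2]
grip_width: 0.0224
t 16.32 tcp [ 0.5863  0.0177 -0.011 ] lane [-26.7  -0.4] yaw -2.7 F [-0.6  0.1 -0.2] w 22.4
```

View pics/s12.png

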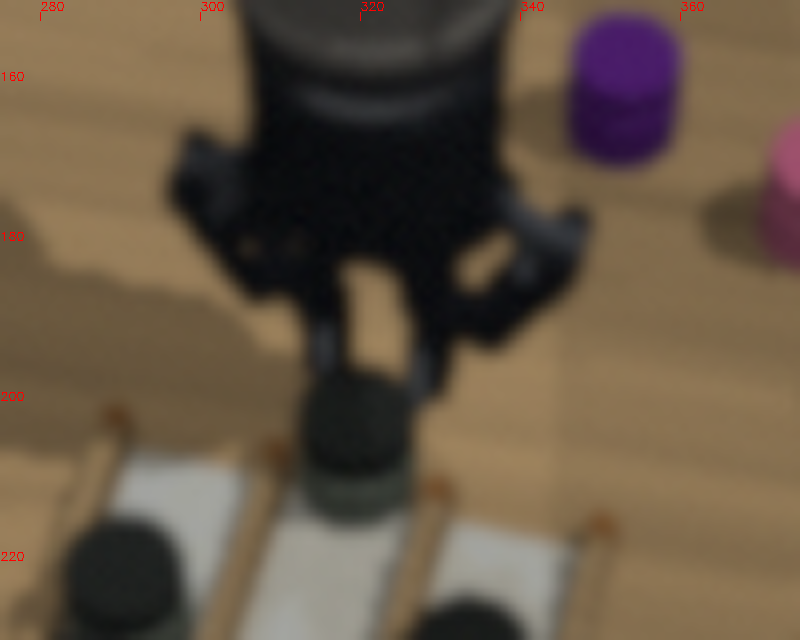

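The pot is between the dowels (cap near (319.6,203)) with no notable force. I'll keep pushing.

```bash

python3 -m handwheel '0 5 0 0 0 0 22; 0 10 0 0 0 0 22; 0 15 0 0 0 0 22; 0 20 0 0 0 0 22; 0 26 0 0 0 0 22; 0 26 0 0 0 0 22'
python3 - <<'E'
from h import *
st()
g=grab_frame("scene")
crop(g,265,160,365,240,8,"s13.png")
E
```

```text
clock: 17.12
tcp_pos: [0.6123, 0.0165, -0.0111]
orientation: [2.273, 2.168, 0.001]
contact_force: [-0.0, 0.4, 0.2]
grip_width: 0.022
t 17.12 tcp [ 0.6123  0.0165 -0.0111] lane [-0.7 -0.3] yaw -2.7 F [-0.   0.4  0.2] w 22.0
```

View pics/s13.png

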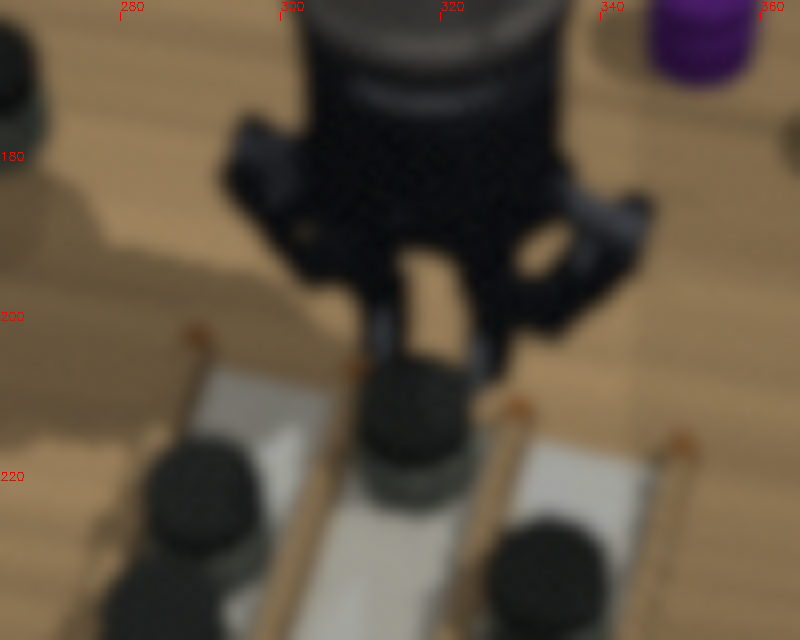

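```bash

python3 -m handwheel '0 6 0 0 0 0 22; 0 12 0 0 0 0 22; 0 18 0 0 0 0 22; 0 24 0 0 0 0 22; 0 30 0 0 0 0 22; 0 36 0 0 0 0 22; 0 42 0 0 0 0 22; 0 42 0 0 0 0 22; 0 25 0 0 0 0 22; 0 -20 0 0 0 0 22; 0 -45 -20 0 0 0 22; 0 -50 -60 0 0 0 22'
python3 - <<'E'
from h import *
st()
g=grab_frame("scene")
crop(g,265,160,365,260,6,"s14.png")
# next pots
print(inter(g,392.5,193.5,.042), readout.get_obs()["joints"].round(2))
w=(.546,.232); go(*w,.06,-90)
E
```

```text
clock: 18.68
tcp_pos: [0.558, 0.0188, 0.048]
orientation: [-2.271, -2.166, 0.007]
contact_force: [1.4, 0.1, 0.8]
grip_width: 0.022
t 18.68 tcp [0.558  0.0188 0.048 ] lane [-55.1  -0.7] yaw -2.7 F [1.4 0.1 0.8] w 22.0
[0.55421179 0.19390282 0.042     ] [-0.34  0.49  0.24  1.97 -0.18  0.7   1.54]
shift [212.1 -26.5  -6. ] turn [ 0.11 -0.21 87.25]
```

View pics/s14.png

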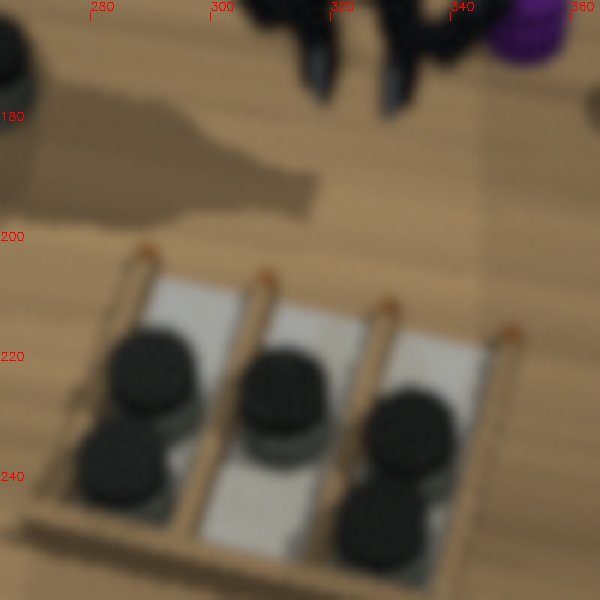

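```bash
python3 - <<'E'
from h import *
go(.5445,.236,.048,-84)
E
```

```text
shift [216.  -28.2   6. ] turn [ 0.12 -0.21 81.25]
```

```bash

python3 -m handwheel '27 -4 0 0 0 10 22; 54 -8 0 0 0 20 22; 81 -11 0 0 0 30 22; 108 -14 0 0 0 40 22; 135 -18 0 0 0 50 22; 162 -22 0 0 0 60 22; 190 -25 0 0 0 70 22; 216 -28 0 0 0 80 22; 216 -28 0 0 0 81 22; 216 -28 30 0 0 81 22; 216 -28 60 0 0 81 22; 216 -28 60 0 0 81 22'
python3 - <<'E'
from h import *
st();go(.5445,.236,-.023,-84)
f=grab_frame("top");crop(f,215,175,375,275,5,"t15.png")
g=grab_frame("scene");crop(g,325,130,445,230,6,"s15.png")
E
```

```text
clock: 20.23
tcp_pos: [0.5425, 0.2339, -0.0127]
orientation: [3.135, 0.172, -0.006]
contact_force: [0.1, 0.5, 0.1]
grip_width: 0.0219
t 20.23 tcp [ 0.5425  0.2339 -0.0127] lane [-81.  213.4] yaw -83.7 F [0.1 0.5 0.1] w 21.9
shift [ 2.3 -1.8 10.3] turn [0.11 0.21 0.3 ]
```

View pics/s15.png

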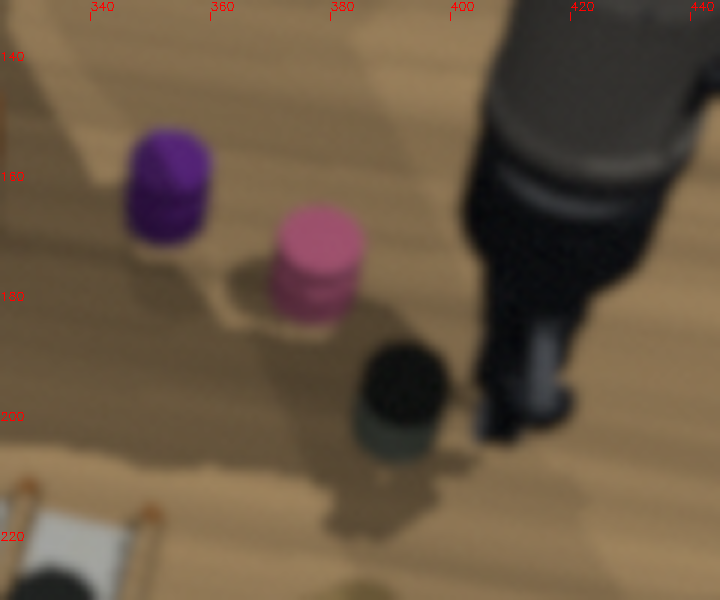

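View pics/t15.png

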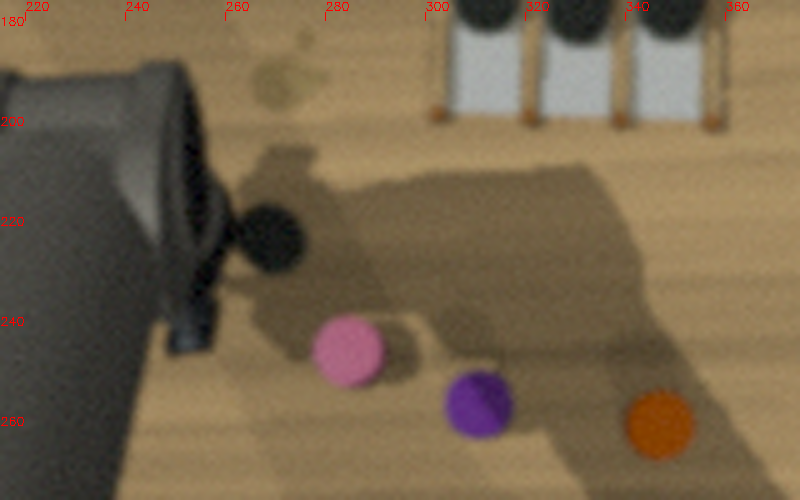

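```bash
python3 - <<'E'
from h import *
go(.565,.0465,-.022,-84)
E
python3 -m handwheel '0 0 9 0 0 0 22; 0 7 9 0 0 0 22; 0 14 9 0 0 0 22; 0 22 9 0 0 0 22; 0 32 9 0 0 0 22; 1 42 9 0 0 0 22; 1 52 9 0 0 0 22; 1 62 9 0 0 0 22; 1 72 9 0 0 0 22; 1 82 9 0 0 0 22; 1 90 9 0 0 0 22; 1 90 9 0 0 0 22'
python3 - <<'E'
from h import *
st();go(.565,.0465,-.022,-84)
g=grab_frame("scene");crop(g,285,130,415,230,6,"s16.png")
E
```

```text
shift [ -0.2 189.5  11.7] turn [ 0.02 -0.03  0.27]
clock: 21.82
tcp_pos: [0.5547, 0.1452, -0.0202]
orientation: [3.136, 0.17, -0.0]
contact_force: [-0.1, -0.6, -0.4]
grip_width: 0.0219
t 21.82 tcp [ 0.5547  0.1452 -0.0202] lane [-64.5 125.4] yaw -83.8 F [-0.1 -0.6 -0.4] w 21.9
shift [-0.4 99.2  1.9] turn [0.05 0.02 0.2 ]
```

View pics/s16.png

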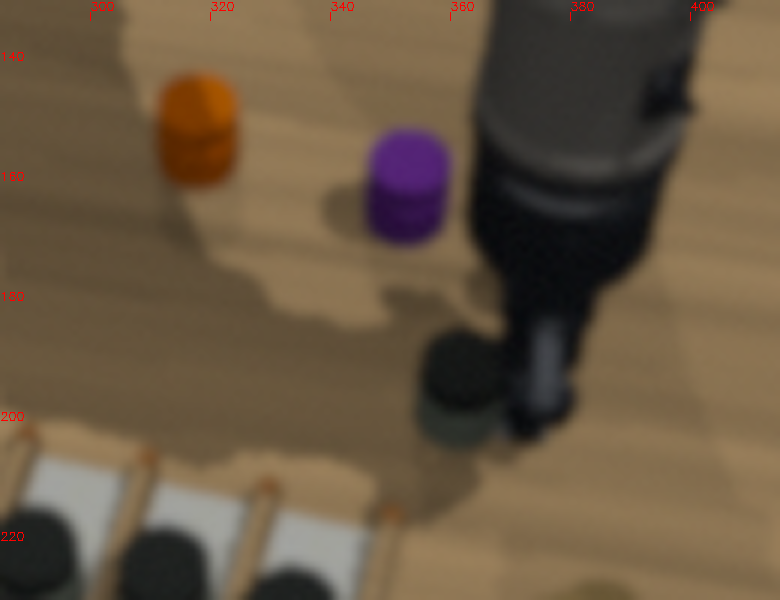

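Pot 2 rides well in the cradle, with its cap at (361.7,191). Continuing.

```bash

python3 -m handwheel '0 10 0 0 0 0 22; 0 20 0 0 0 0 22; 0 30 0 0 0 0 22; 0 40 0 0 0 0 22; 0 50 0 0 0 0 22; 0 60 0 0 0 0 22; 0 70 0 0 0 0 22; 0 80 0 0 0 0 22; 0 90 0 0 0 0 22; 0 99 0 0 0 0 22; 0 99 0 0 0 0 22'
python3 - <<'E'
from h import *
st()
g=grab_frame("scene");crop(g,285,130,385,230,6,"s17.png")
E
```

```text
clock: 23.25
tcp_pos: [0.5657, 0.047, -0.02]
orientation: [3.137, 0.17, 0.0]
contact_force: [-0.2, 0.6, -0.3]
grip_width: 0.0218
t 23.25 tcp [ 0.5657  0.047  -0.02  ] lane [-48.7  27.9] yaw -83.8 F [-0.2  0.6 -0.3] w 21.8
```

View pics/s17.png

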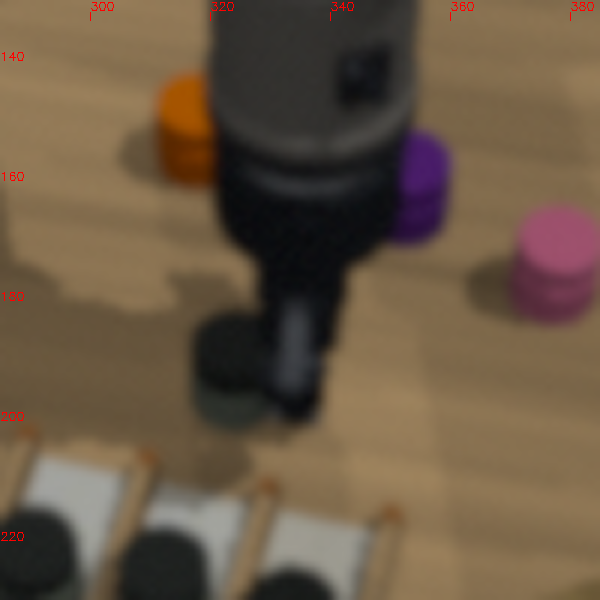

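```bash

python3 -m handwheel '0 -15 0 0 0 0 22; 0 -30 -25 0 0 0 22; 0 -30 -55 0 0 0 22; 0 -30 -55 0 0 0 22'
python3 - <<'E'
from h import *
st()
g=grab_frame("scene");crop(g,285,150,385,230,8,"s18.png")
go(*world(-93,0),.04,-2.8)
E
```

```text
clock: 23.8
tcp_pos: [0.5638, 0.0804, 0.0367]
orientation: [-3.135, -0.176, -0.006]
contact_force: [-0.2, 0.8, -0.2]
grip_width: 0.0219
t 23.8 tcp [0.5638 0.0804 0.0367] lane [-52.3  61.1] yaw -83.6 F [-0.2  0.8 -0.2] w 21.9
shift [-48.9  53.5  -4.6] turn [ 2.00e-02 -1.20e-01 -8.08e+01]
```

View pics/s18.png

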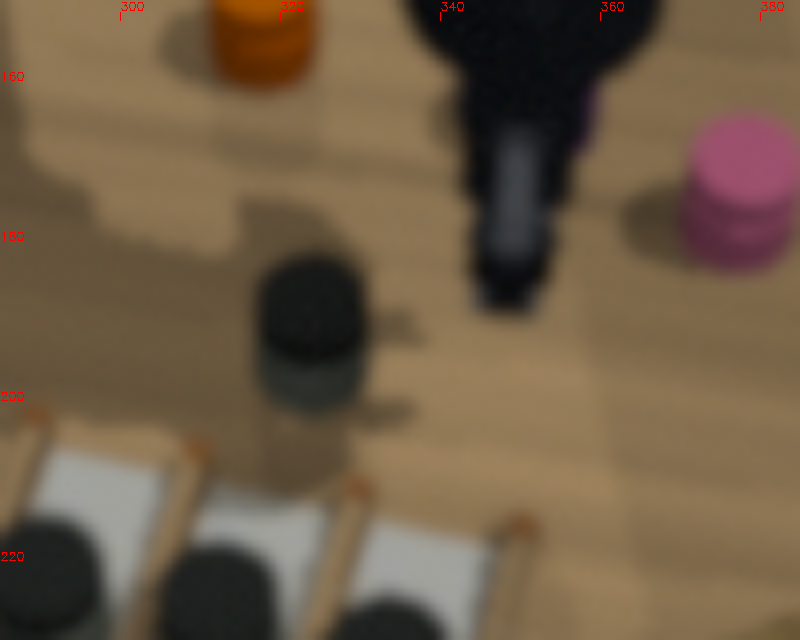

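```bash

python3 -m handwheel '-6 6 0 0 0 -10 22; -12 13 0 0 0 -20 22; -18 20 0 0 0 -30 22; -24 27 0 0 0 -40 22; -31 34 0 0 0 -50 22; -37 41 0 0 0 -60 22; -43 47 0 0 0 -70 22; -49 53.5 0 0 0 -80 22; -49 53.5 20 0 0 -81 22; -49 53.5 45 0 0 -81 22; -49 53.5 45 0 0 -81 22'
python3 - <<'E'
from h import *
st()
g=grab_frame("scene");print(lane(inter(g,285+312/8,150+308/8,.042)))
go(*world(-26,0),-.011,-2.8)
E
```

```text
clock: 25.22
tcp_pos: [0.5171, 0.02, -0.0122]
orientation: [-2.27, -2.167, 0.006]
contact_force: [-0.3, 0.3, 0.3]
grip_width: 0.0224
t 25.23 tcp [ 0.5171  0.02   -0.0122] lane [-95.9  -1.5] yaw -2.7 F [-0.3  0.3  0.3] w 22.4
[-38.49481792   1.12185198]
shift [ 1.4 68.8 -0.3] turn [-0.17  0.01  0.1 ]
```

```bash

python3 -m handwheel '1 10 0 0 0 0 22; 1 20 0 0 0 0 22; 1 26 0 0 0 0 22; 1 32 0 0 0 0 22; 1 38 0 0 0 0 22; 1 44 0 0 0 0 22; 1 50 0 0 0 0 22; 1 56 0 0 0 0 22; 1 62 0 0 0 0 22; 1 69 0 0 0 0 22; 1 69 0 0 0 0 22'
python3 - <<'E'
from h import *
st()
g=grab_frame("scene");crop(g,275,150,375,230,8,"s19.png")
E
```

```text
clock: 26.65
tcp_pos: [0.5898, 0.0172, -0.0101]
orientation: [2.273, 2.167, 0.002]
contact_force: [0.6, -0.7, -0.0]
grip_width: 0.0222
t 26.65 tcp [ 0.5898  0.0172 -0.0101] lane [-23.2  -0.7] yaw -2.7 F [ 0.6 -0.7 -0. ] w 22.2
```

View pics/s19.png

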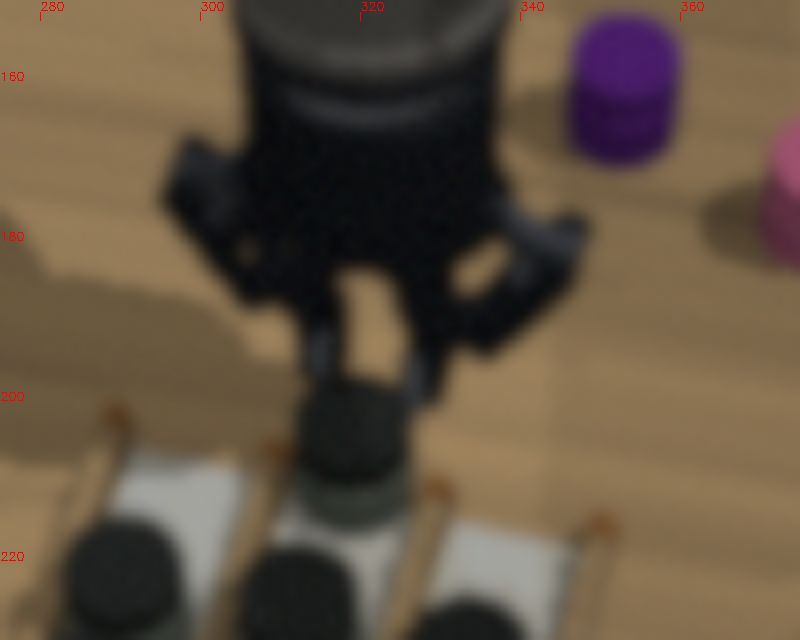

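```bash

python3 -m handwheel '0 5 0 0 0 0 22; 0 10 0 0 0 0 22; 0 15 0 0 0 0 22; 0 20 0 0 0 0 22; 0 25 0 0 0 0 22; 0 31 0 0 0 0 22; 0 37 0 0 0 0 22; 0 43 0 0 0 0 22; 0 48 0 0 0 0 22; 0 53 0 0 0 0 22; 0 53 0 0 0 0 22; 0 45 0 0 0 0 22'
python3 -m handwheel '0 -20 0 0 0 0 22; 0 -60 0 0 0 0 22; 0 -70 -50 0 0 0 22; 0 -70 -50 0 0 0 22'
python3 - <<'E'
from h import *
st()
g=grab_frame("scene");crop(g,235,140,365,260,5,"s20.png")
# right pot: scene (263,168.3)
p=inter(g,263,168.3,.042);print(p)
go(.536,-.198,.04,-97)
E
```

```text
clock: 28.2
tcp_pos: [0.6338, 0.0151, -0.01]
orientation: [2.273, 2.167, 0.001]
contact_force: [-0.1, 0.1, -0.1]
grip_width: 0.0221
clock: 28.7
tcp_pos: [0.5648, 0.0186, 0.0431]
orientation: [2.271, 2.166, 0.008]
contact_force: [0.4, 0.1, -0.5]
grip_width: 0.0223
t 28.7 tcp [0.5648 0.0186 0.0431] lane [-48.3  -0.6] yaw -2.7 F [ 0.4  0.1 -0.5] w 22.3
[ 0.54290192 -0.15371894  0.042     ]
shift [-217.7  -18.     1.4] turn [ 0.11 -0.21 94.29]
```

View pics/s20.png

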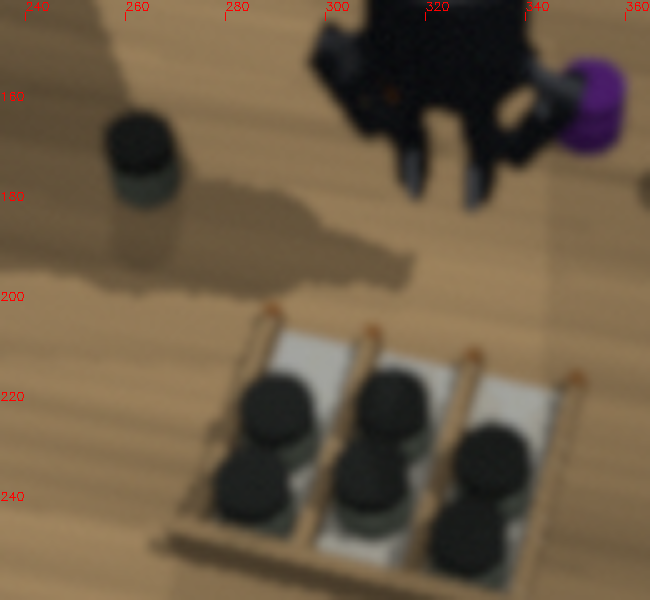

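```bash
python3 - <<'E'
from h import *
go(.531,-.196,.043,-99.8)
E
```

```text
shift [-216.   -23.    -1.6] turn [ 0.11 -0.22 97.09]
```

```bash

python3 -m handwheel '-20 -2 0 0 0 10 22; -42 -4 0 0 0 20 22; -64 -7 0 0 0 30 22; -86 -9 0 0 0 40 22; -108 -11 0 0 0 50 22; -130 -14 0 0 0 60 22; -152 -16 0 0 0 70 22; -174 -18 0 0 0 80 22; -196 -21 0 0 0 90 22; -216 -23 0 0 0 97 22; -216 -23 20 0 0 97 22; -216 -23 40 0 0 97 22'
python3 - <<'E'
from h import *
st();
g=grab_frame("scene");crop(g,195,110,315,210,6,"s21.png")
o=readout.get_obs()["tcp_pos"]
go(.531,-.196,-.021,-99.8)
d=np.array([.030,.173]);d/=np.linalg.norm(d); e=np.array([.568,.019])-.0277*d; print(e); go(*e,-.021,-99.8)
E
```

```text
clock: 30.25
tcp_pos: [0.5298, -0.1948, -0.0023]
orientation: [-3.13, 0.261, 0.002]
contact_force: [-0.5, 1.0, 0.3]
grip_width: 0.0222
t 30.25 tcp [ 0.5298 -0.1948 -0.0023] lane [ -72.8 -215.4] yaw -99.5 F [-0.5  1.   0.3] w 22.2
shift [ 3.2  1.7 16.3] turn [-0.07  0.3   0.29]
[ 0.56326717 -0.00829268]
shift [   4.  -188.7   16.6] turn [-0.07  0.3   0.29]
```

View pics/s21.png

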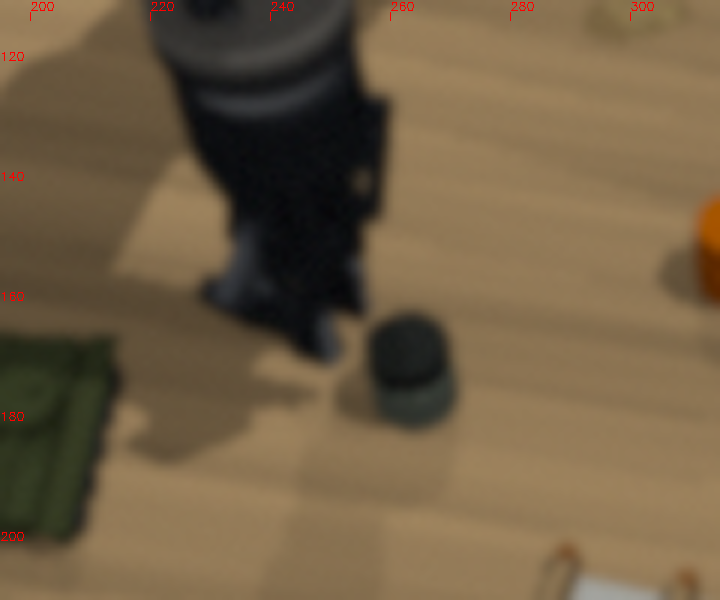

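```bash

python3 -m handwheel '1 0 18 0 0 0 22; 3 -4 18 0 0 0 22; 3 -11 18 0 0 0 22; 3 -18 18 0 0 0 22; 3 -26 18 0 0 0 22; 3 -36 18 0 0 0 22; 3 -46 18 0 0 0 22; 3 -56 18 0 0 0 22; 3 -66 18 0 0 0 22; 3 -76 18 0 0 0 22; 3 -86 18 0 0 0 22; 3 -86 18 0 0 0 22'
python3 - <<'E'
from h import *
st();
g=grab_frame("scene");crop(g,235,120,355,220,6,"s22.png")
go(.5633,-.0083,-.021,-99.8)
E
```

```text
clock: 31.8
tcp_pos: [0.5479, -0.1104, -0.0183]
orientation: [-3.13, 0.263, 0.001]
contact_force: [0.2, 0.1, -0.1]
grip_width: 0.022
t 31.8 tcp [ 0.5479 -0.1104 -0.0183] lane [ -58.8 -130.3] yaw -99.6 F [ 0.2  0.1 -0.1] w 22.0
shift [  -1.8 -104.     2.7] turn [-0.03  0.03  0.15]
```

View pics/s22.png

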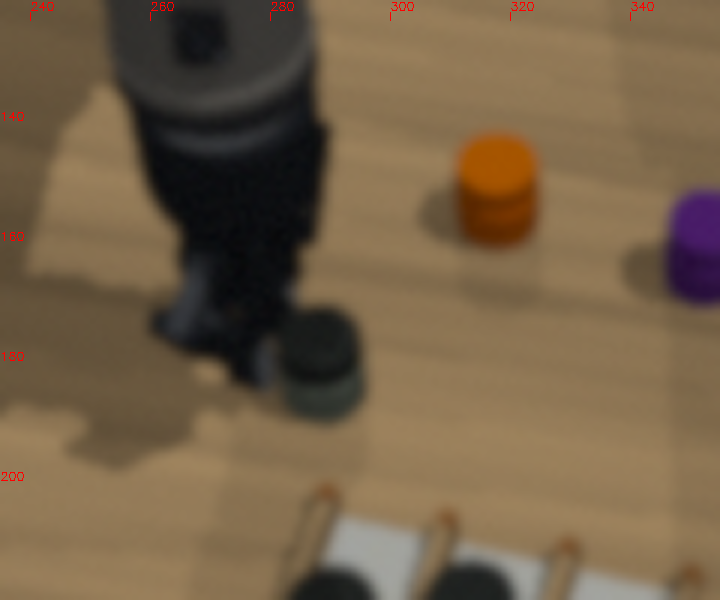

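```bash

python3 -m handwheel '0 -10 0 0 0 0 22; 0 -20 0 0 0 0 22; 0 -30 0 0 0 0 22; -1 -40 0 0 0 0 22; -1 -50 0 0 0 0 22; -1 -60 0 0 0 0 22; -1 -70 0 0 0 0 22; -2 -80 0 0 0 0 22; -2 -90 0 0 0 0 22; -2 -98 0 0 0 0 22; -2 -104 0 0 0 0 22; -2 -104 0 0 0 0 22'
python3 -m handwheel '0 15 0 0 0 0 22; 0 35 -25 0 0 0 22; 0 35 -55 0 0 0 22; 0 35 -55 0 0 0 22'
python3 - <<'E'
from h import *
st()
g=grab_frame("scene");crop(g,265,140,365,240,6,"s23.png")
go(*world(-95,0),.036,-2.8)
E
```

```text
clock: 33.35
tcp_pos: [0.5634, -0.0084, -0.0182]
orientation: [-3.13, 0.265, 0.0]
contact_force: [0.5, -0.1, 0.4]
grip_width: 0.0218
clock: 33.85
tcp_pos: [0.5585, -0.0457, 0.0387]
orientation: [-3.13, 0.27, -0.006]
contact_force: [0.3, 0.0, 0.1]
grip_width: 0.0218
t 33.85 tcp [ 0.5585 -0.0457  0.0387] lane [-51.3 -65.1] yaw -99.9 F [0.3 0.  0.1] w 21.8
shift [-50.3 -58.6   1.4] turn [ 6.0e-02 -9.0e-02 -9.7e+01]
```

View pics/s23.png

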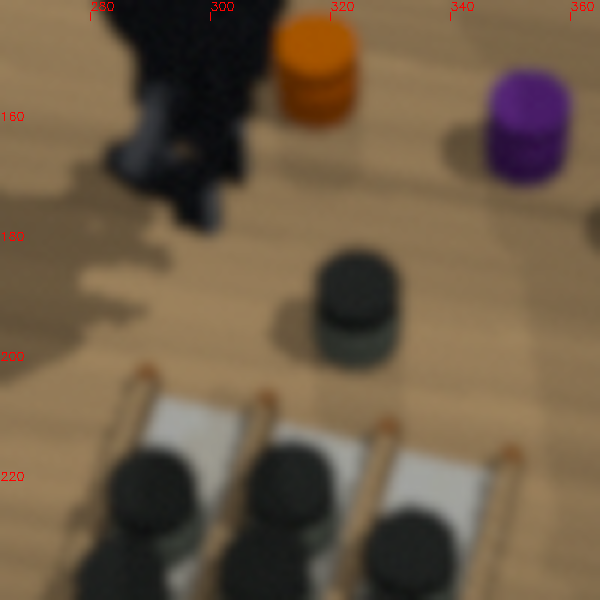

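```bash

python3 -m handwheel '-5 -6 0 0 0 -10 22; -10 -12 0 0 0 -20 22; -15 -18 0 0 0 -30 22; -20 -24 0 0 0 -40 22; -25 -30 0 0 0 -50 22; -30 -36 0 0 0 -60 22; -35 -42 0 0 0 -70 22; -40 -48 0 0 0 -80 22; -45 -54 0 0 0 -90 22; -50 -59 0 0 0 -97 22; -50 -59 25 0 0 -97 22; -50 -59 48 0 0 -97 22'
python3 - <<'E'
from h import *
st()
g=grab_frame("scene");print(lane(inter(g,324.5,188,.042)))
go(*world(-26,0),-.011,-2.8)
E
```

```text
clock: 35.4
tcp_pos: [0.5172, 0.0228, -0.0125]
orientation: [-2.273, -2.167, 0.001]
contact_force: [0.4, -0.1, -0.4]
grip_width: 0.0215
t 35.4 tcp [ 0.5172  0.0228 -0.0125] lane [-96.    1.3] yaw -2.7 F [ 0.4 -0.1 -0.4] w 21.5
[-40.35449112   1.96735563]
shift [-1.2 71.9 -4.4] turn [-0.3   0.04  0.1 ]
```

```bash

python3 -m handwheel '-1 8 0 0 0 0 22; -1 16 0 0 0 0 22; -1 24 0 0 0 0 22; -1 30 0 0 0 0 22; -1 36 0 0 0 0 22; -1 42 0 0 0 0 22; -1 48 0 0 0 0 22; -1 54 0 0 0 0 22; -1 60 0 0 0 0 22; -1 66 0 0 0 0 22; -1 70 0 0 0 0 22; -1 70 0 0 0 0 22'
python3 - <<'E'
from h import *
st()
g=grab_frame("scene");crop(g,275,150,375,230,8,"s24.png")
E
```

```text
clock: 36.95
tcp_pos: [0.5886, 0.0187, -0.0111]
orientation: [2.273, 2.168, 0.001]
contact_force: [-0.2, -0.1, 0.4]
grip_width: 0.0219
t 36.95 tcp [ 0.5886  0.0187 -0.0111] lane [-24.5   0.7] yaw -2.7 F [-0.2 -0.1  0.4] w 21.9
```

View pics/s24.png

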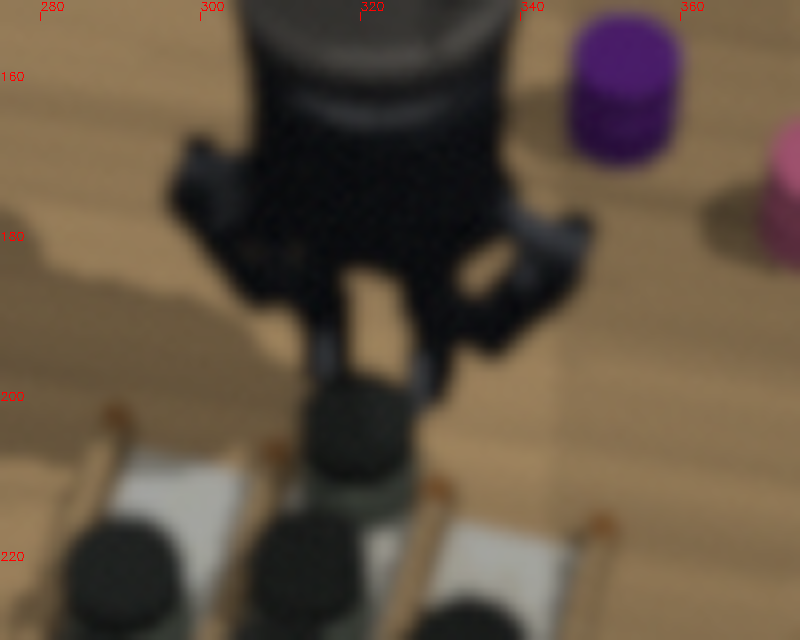

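```bash

python3 -m handwheel '0 4 0 0 0 0 22; 0 8 0 0 0 0 22; 0 12 0 0 0 0 22; 0 16 0 0 0 0 22; 0 20 0 0 0 0 22; 0 24 0 0 0 0 22; 0 24 0 0 0 0 22'
python3 - <<'E'
from h import *
st()
g=grab_frame("scene");crop(g,255,170,355,260,7,"s25.png")
E
```

```text
clock: 37.88
tcp_pos: [0.6125, 0.0175, -0.0111]
orientation: [2.273, 2.168, 0.001]
contact_force: [-0.4, 0.3, -0.0]
grip_width: 0.0221
t 37.88 tcp [ 0.6125  0.0175 -0.0111] lane [-0.5  0.7] yaw -2.7 F [-0.4  0.3 -0. ] w 22.1
```

View pics/s25.png

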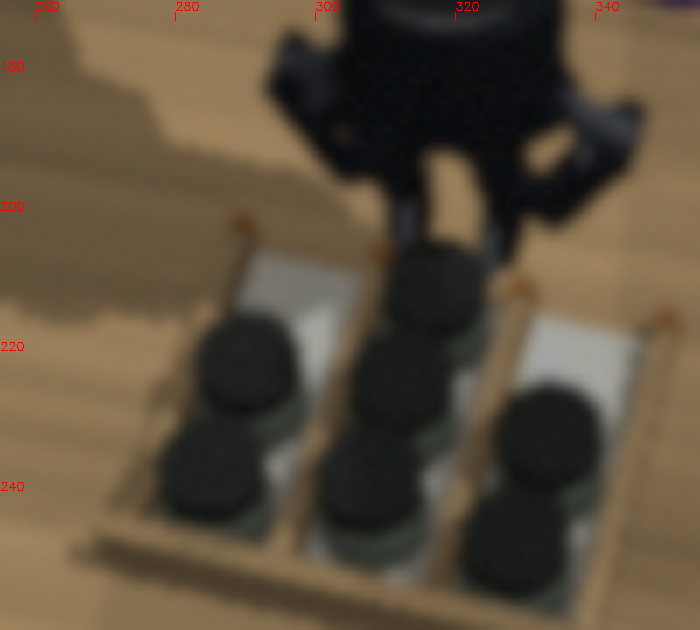

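```bash

python3 -m handwheel '0 3 0 0 0 0 22; 0 5 0 0 0 0 22; 0 5 0 0 0 0 22; 0 -10 0 0 0 0 22; 0 -40 -10 0 0 0 22; 0 -70 -60 0 0 0 22; 0 -120 -100 0 0 0 22; 0 -140 -140 0 0 0 22; 0 -140 -140 0 0 0 22'
python3 - <<'E'
from h import *
st()
g=grab_frame("scene");crop(g,255,170,355,260,7,"s26.png")
f=grab_frame("top");crop(f,275,135,395,235,6,"t26.png")
E
```

```text
clock: 39.05
tcp_pos: [0.4721, 0.0246, 0.1315]
orientation: [2.272, 2.167, 0.009]
contact_force: [0.7, 0.6, -0.5]
grip_width: 0.0221
t 39.05 tcp [0.4721 0.0246 0.1315] lane [-141.1    0.9] yaw -2.7 F [ 0.7  0.6 -0.5] w 22.1
```

View pics/s26.png

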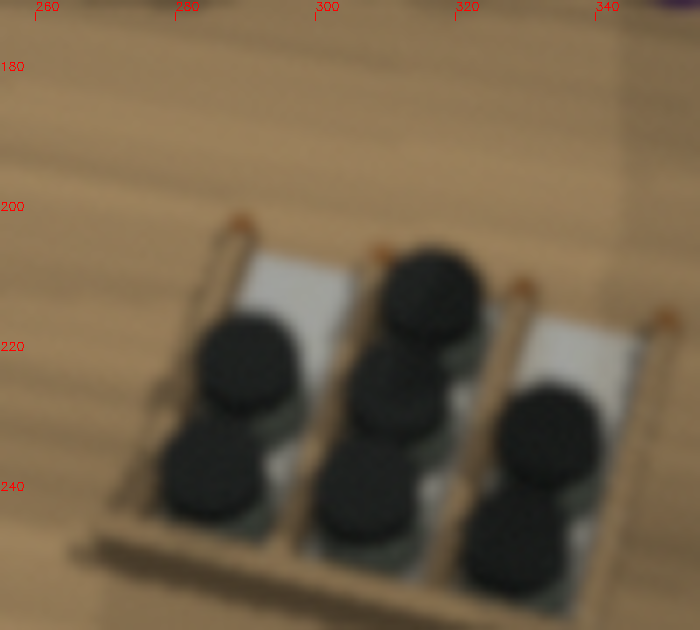

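View pics/t26.png

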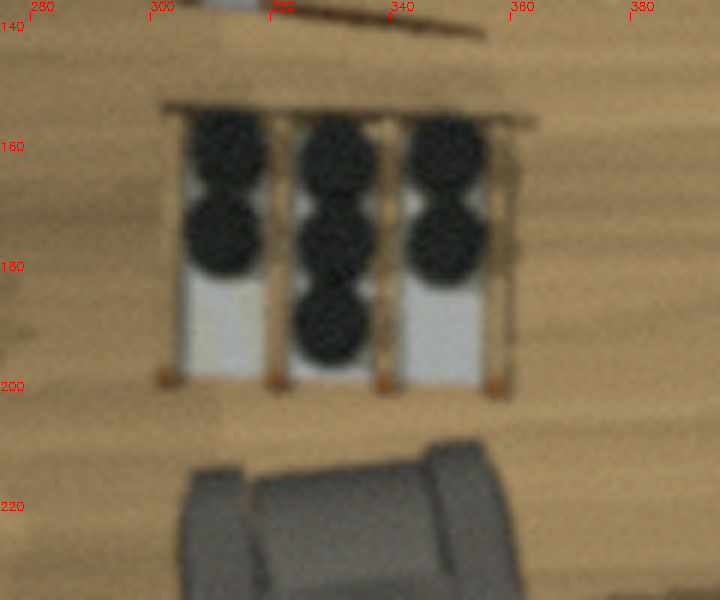

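```bash
python3 - <<'E'
from h import *
f=grab_frame("top");g=grab_frame("scene")
c,s=np.cos(TH),np.sin(TH)
def L(p,m): d=(p-m)[:2]*1000; return np.round([c*d[0]+s*d[1]+5,-s*d[0]+c*d[1]],1)
T=lambda u,v,z: inter(f,275+u/6,135+v/6,z); S=lambda u,v,z: inter(g,255+u/7,170+v/7,z)
m=(T(277,381,.015)+T(386,384,.015))/2
for q in [(331,325),(335,242),(335,160)]: print(L(T(*q,.042),m))
m=(S(383,254,.015)+S(522,287,.015))/2
for q in [(433,296),(397,388),(366,488)]: print(L(S(*q,.042),m))
st()
E
```

```text
[28.6  1.5]
[69.4  0.5]
[110.2   1.4]
[33.7  1. ]
[72.9 -1.2]
[112.9  -0.8]
t 39.25 tcp [0.4718 0.0241 0.128 ] lane [-141.4    0.4] yaw -2.7 F [ 0.   0.5 -0.3] w 21.9
```

Both cameras put the pots at about 31, 71 and 111 mm into the lane, within 1.5 mm of its centre line. I'm handing it in.

```bash
python3 -c "
from bench import workorder
print(workorder.hand_in())"
```

```text
the job is handed in; nothing more can be done
None
```

I pushed all three loose pots into the empty middle lane, in the order middle, left, right, and handed the job in at about 39 s. I used the slightly open fingertips as a cradle behind each pot, so none was gripped or lifted.

**Last checks:**
- The pots' centres measure about 29, 69 and 110 mm inside the mouth by the top camera, and 34, 73 and 113 mm by the scene camera. The limit is 17 mm.
- Each pot is within about 1.5 mm of the lane's centre line, where 12 mm is allowed, and all three look upright.
- The arm is well clear and touches nothing, and the pots in the other lanes look undisturbed in the final pictures. I did not measure the thinner, model or brush after the job, but nothing came near them.

**What disagreed or went wrong:**
- **Camera offset:** the two cameras differ by about 5–10 mm along x and 5 mm along y, so I worked from positions relative to the rack.
- **Finger height:** with the fingers 22 mm apart, their tips sit about 29 mm above the reported TCP height. My first push of the middle pot into the lane therefore passed over its cap without moving it. While over the cap, the grasp point was within the 10 mm limit, but I saw no pot movement and no contact force.
- **Bench touch:** I then found the true tip height by touching the bare bench, which gave up to 30 N on the wrist.
- **Pushing force:** force readings while pushing the pots stayed near 1 N, about the level of the sensor noise.

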